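Clamp the amber bottle on the bench shaker

TASK

Get the amber bottle ready for shaking: flip the shaker's red cam lever up to free the clamp bar, slide the bar back to make room, and stand the bottle upright on the mat between the two V-shaped jaws. Then slide the bar up until its sprung jaw is pushed in a few millimetres by the bottle, and flip the lever all the way down onto its stop to lock it there. Do not knock the other vessels about, and do not squeeze the glass hard.

Things in the scene. Friction and masses are not known exactly. Their poses are not given: they have to be found in the camera images.
- shaker: Bench-top orbital shaker, fixed: white housing, aluminium platform 272 x 200 mm with a black rubber mat, its top 90 mm above the bench. Origin at the centre of its underside; x along the clamp's slide, from the control panel (robot side) to the fixed jaw; y left, z up. Steel rails at y = -83 and +83 mm rise 5 mm over the mat. The mat between the jaws is clear.
- nest (a point): Point on the mat's top where the middle of the bottle's foot stands once clamped: 55 mm in +x of the shaker's middle, midway between the rails. Axes as the shaker's.
- fixed_jaw (a point): Apex of the fixed V jaw, 15 mm above the mat, at the shaker's x = 91 mm. Its black rubber faces open towards the shaker's -x, 104 degrees between them, out to y = -27 and +27 mm; it is 26 mm high over the mat. Axes as the shaker's.
- sprung_jaw (a point): Apex of the sprung V jaw, 15 mm above the mat, on the forward (+x) side of the clamp bar. Same shape as the fixed jaw and facing it. With the clamp bar at 0 and the jaw not pushed in it lies at the shaker's x = 49 mm. Axes as the shaker's.
- clamp_bar (a joint): Slide of the clamp bar (aluminium cross bar on two grey shoes on the rails), in m: 0 = fully forward, growing as it is drawn back along the shaker's -x to its stop at 0.085. Free, it slides with about 2.5 N; locked, it holds over 30 N. At 0.030 the sprung jaw just meets the bottle standing against the fixed jaw; at 0.050 or more the bottle goes in from above with room to spare.
- jaw (a joint): How far the sprung jaw is pushed back into the clamp bar, in m: 0 = not pushed, solid stop at 0.008. It presses with 1.5 N at first and 0.5 N more for each mm.
- cam_lever (a joint): Red cam lever at the right-hand (-y) end of the clamp bar, in rad: 0 = locked, lying inward (+y) over the bar and rising 16 degrees; grows as its free end swings up and over to the right, about an axis along the shaker's x, to a stop at 1.75; upright is 1.29. The cam bites on the rail below 0.75; above, the bar is free. It stays where left; turning it takes about 5 N at the grip.
- lever_pivot (a point): Pivot of the cam lever (axis along the shaker's x), 113 mm above the bench. It moves with the clamp bar: at the shaker's x = -15 mm less the clamp_bar value, y = -83 mm. Axes as the shaker's. The bar's top is 112 mm above the bench; the lever's top when upright is 205 mm.
- lever_grip (a point): Where to pinch the lever: middle of its red grip, 68 mm from the pivot, 132 mm above the bench when locked. The grip is 14 mm wide between flat flanks that face the shaker's +x and -x, 14 mm thick, and ends 24 mm beyond this point. Between fingers closed on the flanks the lever can turn freely, and the bar can be drawn along by it.
- amber_bottle_mid (a point): The amber glass bottle with a white cap, standing on the bench: 57 mm in diameter, 92 mm tall, 0.15 to 0.30 kg; straight-sided from 6 to 47 mm above its foot, then shoulder and cap. The point lies on its axis, 46 mm above its foot; z is along the axis. Grip it at the top of the straight side.
- white_bottle_mid (a point): Translucent whitish bottle with a brown cap, loose, 72 mm in diameter, 135 mm tall (to be left alone). The point lies on its axis half-way up.
- cylinder_mid (a point): Glass measuring cylinder, loose: tube 28 mm and foot 53 mm in diameter, 150 mm tall (to be left alone). The point lies on its axis half-way up.
- dropper_mid (a point): Translucent whitish plastic bottle with a dropper top, loose, 58 mm in diameter, 104 mm tall (to be left alone). The point lies on its axis half-way up.
- can (a point): Open grey metal can, fixed to the bench, 80 mm in diameter, 108 mm tall. The point lies on its axis half-way up.

How it is judged:
By the outcome, as a careful person would: the job done as asked, in the order asked, and still so for the second after the job is handed in, with the robot touching nothing.
It also fails if it takes over 69 s, if anything falls off the work surface, if the arm or the gripper's body presses on something with over 40 N, if the wrist force passes 120 N, or if a joint passes its speed limit or range.

ROBOT

A 6-joint arm with a two-finger parallel gripper is mounted at the origin on a cart in front of the work surface, level with it; the furniture and walls round the work are solid. World frame = base frame: x ahead of the robot, y to its left, z up, the work surface at z = 0. Lengths are in mm, angles in rad, forces in N, time in s.
With the tool pointing down it reaches from about 325 to 775 mm from the base axis. Payload 5.5 kg.
Tool frame: the origin (TCP) lies on the centre line of the jaws, within the pads' length; the fingertips stand 22 mm ahead of it and the grasp point (between the pads) lies 3 mm ahead of it; z points along the fingers, y is the direction in which the jaws open and shut (so a half turn about z gives the same grasp; the last joint's range is limited). The gripper opens to 88 mm and grips with 3 to 60 N. Pads are 20 mm wide; open, the fingers measure 115 mm over their backs; the gripper's body (75 mm by 178 mm) begins 61 mm behind the grasp point.
Start: joints at [-1.302, 0.091, 1.231, -0, 1.82, -0.057], TCP at [192.04, -568.452, 244.631] pointing down, gripper open.
Joint ranges: [-2.87, 2.87], [-0.86, 2.18], [0.17, 2.46], [-1.51, 4.65], [0.06, 2.69], [-2.65, 2.65]. Speed limits (rad/s): [2.57, 2.57, 3.01, 3.14, 3.14, 3.14].

INTERFACE

Orientations are given as a unit quaternion [x, y, z, w].
In Python, from bench import status, capture, camera_model, robot gives the robot as it stands. The module is installed in compiled form; this text tells all that it offers.
- The arm moves only by the tool servo_tool, never from a script. Its argument "series" is a list of rows, each an object with "offset": the shift along the world's x, y, z in m, a list of three; "angular": the turn, a rotation vector about the world's x, y, z in degrees, a list of three; "jaw": the finger opening in m, from 0 to 0.0878. A call has 1 to 10 rows; each row is the pose to reach, as a shift and turn from the pose measured when the call began; what a row does not reach only later rows make up. A row lasts 1/10 s, in which the tool goes at most 50 mm and 8.59 degrees, less where a joint would pass 70% of its speed; a pose out of reach is approached as far as the arm can. A call with a gripper value outside its range is refused whole. The fingers move at their own pace and stop on an object; "force" is the grip in N (left out, the last holds). Time passes only in rows, so rows that repeat a pose let the fingers close. It gives the time, the measured TCP pose, the force and the opening at its end, in the units of the state.
- status.sense(): the state, without advancing time (a new reading comes with each control period).
- capture(name): name is "scene" or "side" or "wrist"; returns the picture (384x512x3 uint8, red, green, blue); there is no depth.
- camera_model(name): a dict with "K" (3x3 intrinsics, pixels), "T" (4x4, takes a point from camera to world coordinates); the wrist camera has in their place "hand_eye" (4x4, takes a point from camera to tool coordinates, whose origin is the TCP and whose axes are the flange's). Camera axes: x right, y up, looking along -z (the intrinsics and any distortion apply to the point x, -y, -z); pixel columns grow to the right and rows downward; lengths in mm; the calibration is good to about 2 mm. A picture is of the moment at which its call begins: read the wrist's pose just before it. camera_model takes no time and is no camera call.
- robot.hand_in(): hands the job in, once; it reports no verdict.
The state is a dict: "time_s": time; "joints": joint angles; "qvel": joint speeds; "joint_torque": joint torques, N m; "position": TCP position; "orientation": TCP orientation; "ft_force": force on the tool from outside, world axes, zero at the start; "moment": the same for the moment, N m; "opening": finger opening in mm.
Only numpy, scipy, OpenCV 4.12 (cv2) and the standard library are available. Lean on these libraries where they do the work, as an engineer would, in place of code of your own. Each camera call takes 0.05 s, during which the arm holds its last target.

## Working session

There is one attempt and no reset: what is moved stays moved. The work goes in short steps, Python scripts to look and compute and a tool call to move; the robot and the scene stay as the last step left them, time stands still between calls to the robot, and variables do not carry over. Pictures are saved under pics/ and viewed, and the job is handed in when it is done.

Besides the shell and the picture viewer there is one more tool, called in YAML: its name, and indented under it one key for each argument. servo_tool: Moves the arm, as the interface text tells. Its arguments: {"type":"object","properties":{"series":{"type":"array"},"force":{"type":"number"}},"required":["series"]}

```bash
mkdir -p pics
python3 - <<'E'
from bench import status,capture,camera_model,robot
import cv2,numpy as np
np.set_printoptions(precision=4,suppress=True)
print(status.sense())
for n in("scene","side","wrist"):
    cv2.imwrite(f"pics/{n}0.png",capture(n)[:,:,::-1]); print(n,camera_model(n))
E
```

```text
{'time_s': 0.0, 'joints': array([-1.3017,  0.0919,  1.2319,  0.    ,  1.8198, -0.0567]), 'qvel': array([-0.0005, -0.0005, -0.0002,  0.0001,  0.0005, -0.0008]), 'joint_torque': array([ -0.0005, -44.6456, -40.6445,   0.0698,   0.0293,  -0.0001]), 'position': array([ 191.957 , -568.1891,  243.5177]), 'orientation': array([ 0.9868,  0.1622, -0.0001, -0.001 ]), 'ft_force': array([-0.4201,  0.352 ,  0.0268]), 'moment': array([-0.0669,  0.0298,  0.0245]), 'opening': 87.49248188675429}
scene {'K': array([[489.3539,   0.    , 251.172 ],
       [  0.    , 489.3539, 197.5866],
       [  0.    ,   0.    ,   1.    ]]), 'T': array([[   0.7848,    0.4665,   -0.4081,  166.9463],
       [  -0.6198,    0.5916,   -0.5156, -447.6783],
       [   0.0009,    0.6575,    0.7534,  864.3761],
       [   0.    ,    0.    ,    0.    ,    1.    ]])}
side {'K': array([[434.7403,   0.    , 251.752 ],
       [  0.    , 434.7403, 196.2653],
       [  0.    ,   0.    ,   1.    ]]), 'T': array([[   0.7546,   -0.2995,    0.5839, 1069.7063],
       [   0.6559,    0.3164,   -0.6853, -506.6495],
       [   0.0205,    0.9001,    0.4352,  494.4923],
       [   0.    ,    0.    ,    0.    ,    1.    ]])}
wrist {'K': array([[308.2754,   0.    , 254.1868],
       [  0.    , 308.2754, 192.1955],
       [  0.    ,   0.    ,   1.    ]]), 'hand_eye': array([[  -0.0015,    0.965 ,    0.2621,   71.8286],
       [   1.    ,    0.0014,    0.0005,    0.1169],
       [   0.0002,    0.2621,   -0.965 , -139.8889],
       [   0.    ,    0.    ,    0.    ,    1.    ]])}
```

View pics/scene0.png

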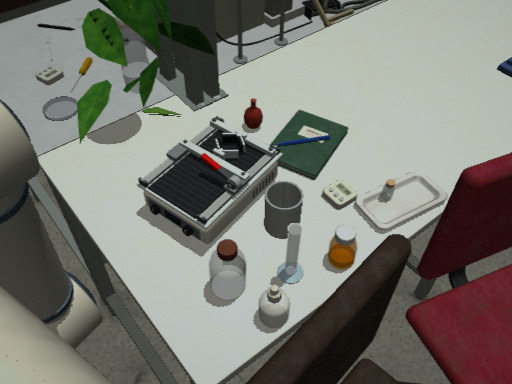

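View pics/side0.png

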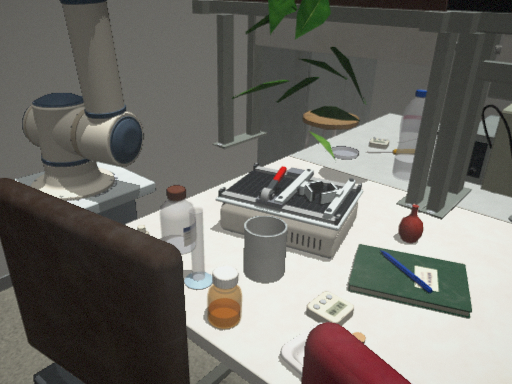

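View pics/wrist0.png

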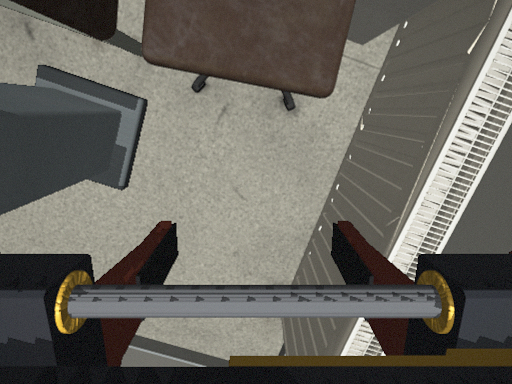

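The scene view shows the shaker with its red lever near (210,160), the amber bottle at (343,247), the can at (283,210), the cylinder at (292,255), the white bottle at (228,270) and the dropper at (274,306). The side view shows the same layout, with the amber bottle at (225,297) in front of the can. I'll enlarge both for measuring.

Run:
```python
import cv2
a=cv2.imread("pics/scene0.png");cv2.imwrite("pics/s1.png",cv2.resize(a[110:245,130:310],None,fx=4.4,fy=4.4,interpolation=cv2.INTER_CUBIC))
b=cv2.imread("pics/side0.png");cv2.imwrite("pics/d1.png",cv2.resize(b[155:265,210:375],None,fx=4.8,fy=4.8,interpolation=cv2.INTER_CUBIC))
```

```text
(no output)
```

View pics/s1.png

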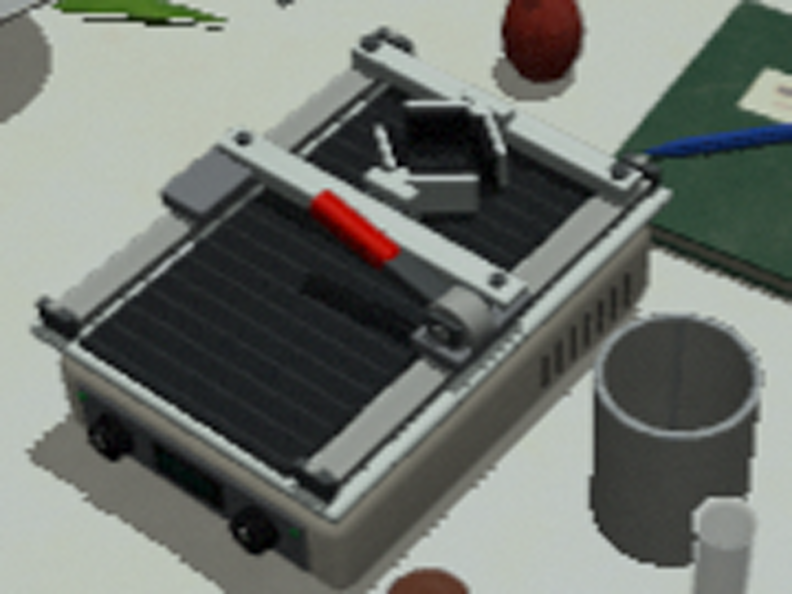

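View pics/d1.png

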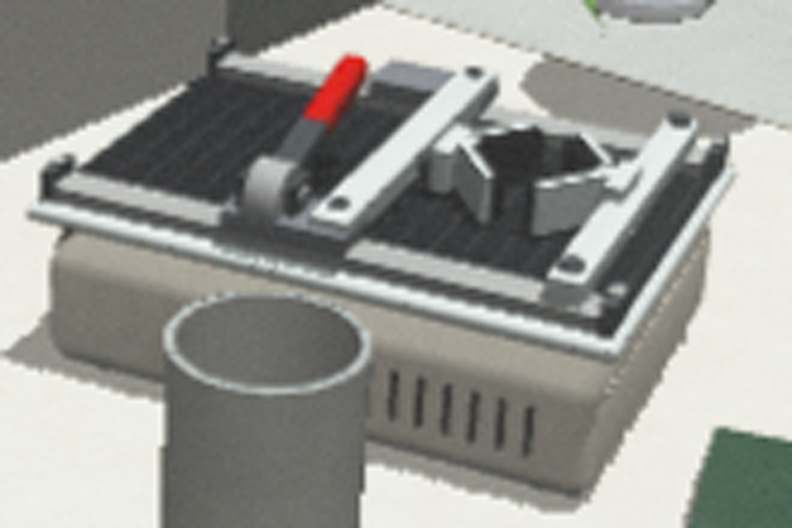

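```bash
cat > h.py <<'E'
from bench import status,capture,camera_model,robot
import cv2,numpy as np
from scipy.optimize import least_squares
from scipy.spatial.transform import Rotation as R
np.set_printoptions(precision=3,suppress=True)
def cam(n):
    m=camera_model(n)
    if n!="wrist": return m["K"],m["T"]
    s=status.sense();T=np.eye(4);T[:3,:3]=R.from_quat(s["orientation"]).as_matrix();T[:3,3]=s["position"]
    return m["K"],T@m["hand_eye"]
def proj(P,KT):
    K,T=KT;P=np.atleast_2d(P);c=(P-T[:3,3])@T[:3,:3]
    return np.c_[K[0,0]*c[:,0]/-c[:,2]+K[0,2],K[1,1]*-c[:,1]/-c[:,2]+K[1,2]]
def ray(uv,KT):
    K,T=KT;d=np.array([(uv[0]-K[0,2])/K[0,0],-(uv[1]-K[1,2])/K[1,1],-1.]);return T[:3,3],T[:3,:3]@d
def onz(uv,z,KT):
    o,d=ray(uv,KT);return o+d*(z-o[2])/d[2]
def tri(obs):
    A=np.zeros((3,3));b=np.zeros(3)
    for uv,KT in obs:
        o,d=ray(uv,KT);d/=np.linalg.norm(d);M=np.eye(3)-np.outer(d,d);A+=M;b+=M@o
    p=np.linalg.solve(A,b);return p,[np.linalg.norm((p-o)-((p-o)@d)*d) for o,d in [(ray(u,k)[0],ray(u,k)[1]/np.linalg.norm(ray(u,k)[1])) for u,k in obs]]
def W(p,sh):
    c,s=np.cos(sh[2]),np.sin(sh[2]);p=np.asarray(p,float)
    return np.array([sh[0]+c*p[0]-s*p[1],sh[1]+s*p[0]+c*p[1],p[2]])
def L(p,sh):
    c,s=np.cos(sh[2]),np.sin(sh[2]);d=np.asarray(p,float)[:2]-sh[:2]
    return np.array([c*d[0]+s*d[1],-s*d[0]+c*d[1],p[2]])
E
cat > m1.py <<'E'
from h import *
S,D=cam("scene"),cam("side")
sc=lambda u,v:np.array([u/4.4+130,v/4.4+110]); sd=lambda u,v:np.array([u/4.8+210,v/4.8+155])
obs=[((-136,100),S,sc(33,330)),((-136,-100),S,sc(332,520)),((136,-100),S,sc(670,190)),((-136,100-0),S,sc(33,330)),
 ((-136,-100),D,sd(27,208)),((136,-100),D,sd(613,352)),((136,100),D,sd(736,175))]
for z in(86,88,90):
    f=lambda p:np.concatenate([proj(W((*l,z),p),k)[0]-uv for l,k,uv in obs])
    r=least_squares(f,[500,-100,0.0]);print(z,r.x,r.cost);print(r.fun)
a=cv2.imread("pics/scene0.png");b=cv2.imread("pics/side0.png")
def red(im,box):
    h=cv2.cvtColor(im,cv2.COLOR_BGR2HSV);m=((h[...,0]<6)|(h[...,0]>174))&(h[...,1]>190)&(h[...,2]>120)
    x0,y0,x1,y1=box;q=np.zeros_like(m);q[y0:y1,x0:x1]=m[y0:y1,x0:x1];v,u=np.nonzero(q);return np.array([u.mean(),v.mean()]),len(u)
r1,r2=red(a,(180,140,240,180)),red(b,(255,150,300,210));print(r1,r2)
print("grip",tri([(r1[0],S),(r2[0],D)]))
E
python3 m1.py
python3 - <<'E'
import cv2
a=cv2.imread("pics/scene0.png");cv2.imwrite("pics/s2.png",cv2.resize(a[215:335,195:370],None,fx=4.5,fy=4.5,interpolation=cv2.INTER_CUBIC))
b=cv2.imread("pics/side0.png");cv2.imwrite("pics/d2.png",cv2.resize(b[180:335,125:295],None,fx=3.8,fy=3.8,interpolation=cv2.INTER_CUBIC))
E
```

```text
86 [574.649 206.652   0.254] 8.53247634259396
[-1.043 -1.032  1.366  0.217  1.853  0.099 -1.043 -1.032 -1.495 -0.533
  0.408 -0.034 -0.054 -2.171]
88 [574.663 205.265   0.254] 13.332822933450755
[-0.88  -1.292  1.704  0.036  2.299 -0.209 -0.88  -1.292 -1.972 -1.166
  0.147 -0.683 -0.227 -2.785]
90 [574.675 203.882   0.254] 20.320276685861394
[-0.717 -1.553  2.043 -0.147  2.745 -0.519 -0.717 -1.553 -2.45  -1.803
 -0.115 -1.336 -0.401 -3.403]
(array([210.64 , 161.112]), 89) (array([279.634, 173.183]), 71)
grip (array([557.688, 184.225, 135.967]), [np.float64(0.1154656156042334), np.float64(0.11546561560409282)])
```

View pics/s2.png

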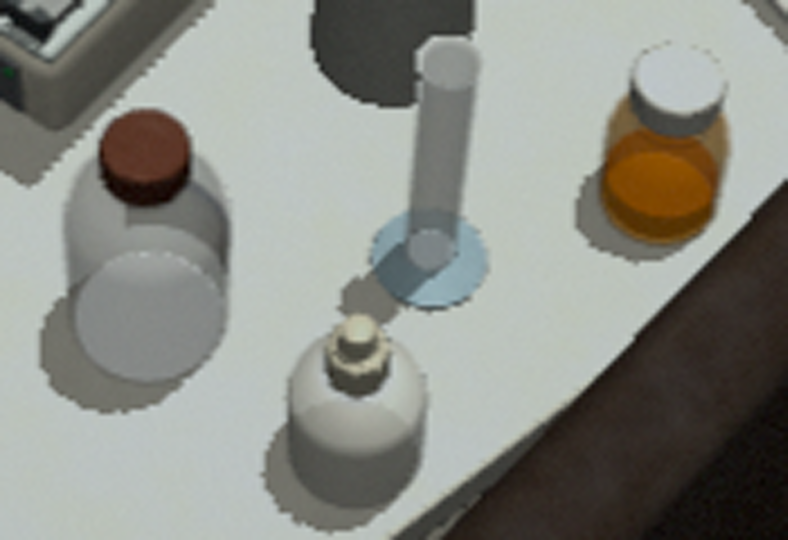

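View pics/d2.png

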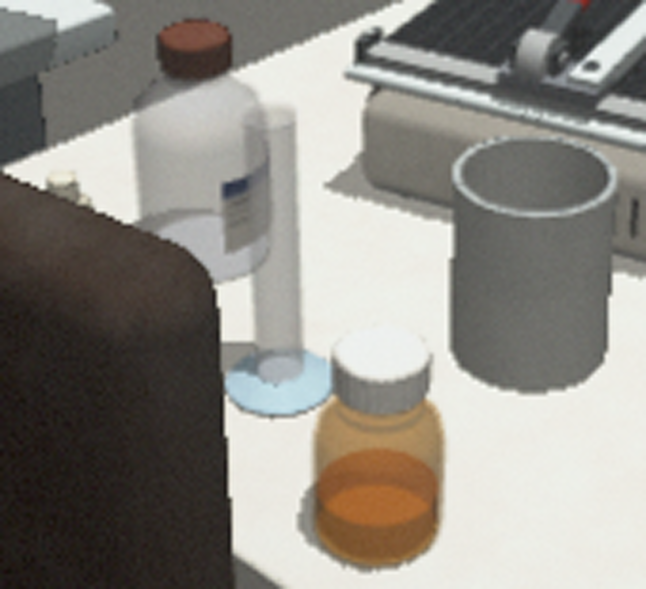

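```bash
cat >> m1.py <<'E'
print('----')
f=lambda p:np.concatenate([proj(W((*l,p[3]),p),k)[0]-uv for l,k,uv in obs])
r=least_squares(f,[500,-100,0.0,88]);print(r.x,r.cost);print(r.fun)
for nm,(l,k,uv) in zip("abcdefg",obs): print(l,onz(uv,85,k))
s2=lambda u,v:np.array([u/4.5+195,v/4.5+215]); d2=lambda u,v:np.array([u/3.8+125,v/3.8+180])
T=lambda a,b:print(tri([(a,S),(b,D)]))
print("amber captop");T(s2(678,76),d2(381,350))
print("can top",onz(sc(678,375),108,S),onz(d2(534,175),108,D))
print("cyl top",onz(s2(448,62),150,S),onz(d2(275,115),150,D))
print("white",onz(s2(146,140),135,S),onz(d2(195,38),135,D))
print("dropper foot-ish",onz(s2(360,335),100,S),onz(d2(63,185),100,D))
print("bar ends");T(sc(240,138),sd(473,72));T(sc(498,280),sd(339,204));print("fixed bar");T(sc(625,178),sd(572,264))
E
python3 m1.py|sed -n '/----/,$p'
```

```text
----
[574.62  209.071   0.254  82.524] 5.314877075096544
[-1.33  -0.584  0.78   0.528  1.078  0.628 -1.33  -0.584 -0.669  0.56
  0.861  1.084  0.244 -1.11 ]
(-136, 100) [418.477 266.156  85.   ]
(-136, -100) [466.663  78.525  85.   ]
(136, -100) [728.998 147.644  85.   ]
(-136, 100) [418.477 266.156  85.   ]
(-136, -100) [470.802  77.5    85.   ]
(136, -100) [730.069 144.951  85.   ]
(136, 100) [685.948 329.15   85.   ]
amber captop
(array([ 676.712, -104.912,   90.821]), [np.float64(0.2237349128462411), np.float64(0.2237349128462411)])
can top [633.865  32.995 108.   ] [649.482  26.459 108.   ]
cyl top [569.296 -67.764 150.   ] [576.138 -68.878 150.   ]
white [455.387 -13.825 135.   ] [462.451 -20.23  135.   ]
dropper foot-ish [ 479.659 -121.333  100.   ] [ 484.496 -121.465  100.   ]
bar ends
(array([560.389, 293.015, 112.122]), [np.float64(0.30394681975754156), np.float64(0.3039468197577039)])
(array([602.957, 130.792, 112.299]), [np.float64(0.09417842072203278), np.float64(0.0941784207220903)])
fixed bar
(array([701.568, 153.052, 108.872]), [np.float64(2.3839897098576723), np.float64(2.383989709857683)])
```

```bash
cat > m2.py <<'E'
from h import *
S,D=cam("scene"),cam("side")
print("chair corner",tri([((405,238),S),((172,222),D)]), tri([((395,236),S),((160,212),D)]))
for z in(150,250,350): print(z,onz((405,238),z,S),onz((320,320),z,S))
sh=[574.5,209.5,0.255]
print("grip L",L([557.7,184.2,136],sh),"bar",L([581.7,211.9,112],sh))
print("can L",L([640,30,0],sh))
for c in(4,8): print(c,W((-15-c,-83+65.4,132),sh),W((-15-c,-83,113),sh))
E
python3 m2.py
```

```text
chair corner (array([ 673.34 , -214.32 ,  213.391]), [np.float64(14.34636023604761), np.float64(14.346360236047593)]) (array([ 652.504, -210.364,  222.817]), [np.float64(8.54770220605691), np.float64(8.547702206056886)])
150 [ 712.149 -207.12   150.   ] [ 479.656 -229.413  150.   ]
250 [ 635.831 -240.794  250.   ] [ 435.882 -259.967  250.   ]
350 [ 559.512 -274.468  350.   ] [ 392.108 -290.52   350.   ]
grip L [-22.639 -20.244 136.   ] bar [  7.573   0.506 112.   ]
can L [  18.104 -190.218    0.   ]
4 [560.554 187.676 132.   ] [577.051 124.391 113.   ]
8 [556.683 186.667 132.   ] [573.18  123.382 113.   ]
```

servo_tool:
  series:
    - {"offset": [0,0,0.05],"angular": [0,0,0],"jaw": 0.08}
    - {"offset": [0,0,0.1],"angular": [0,0,4],"jaw": 0.06}
    - {"offset": [0.01,0.02,0.14],"angular": [0,0,10],"jaw": 0.045}
    - {"offset": [0.03,0.06,0.15],"angular": [0,0,18],"jaw": 0.045}
    - {"offset": [0.05,0.103,0.15],"angular": [0,0,26],"jaw": 0.045}
    - {"offset": [0.071,0.147,0.15],"angular": [0,0,34],"jaw": 0.045}
    - {"offset": [0.092,0.19,0.15],"angular": [0,0,42],"jaw": 0.045}
    - {"offset": [0.113,0.233,0.15],"angular": [0,0,50],"jaw": 0.045}
    - {"offset": [0.134,0.276,0.15],"angular": [0,0,58],"jaw": 0.045}
    - {"offset": [0.155,0.319,0.15],"angular": [0,0,66],"jaw": 0.045}

```text
time_s: 1.15
position: [347.3, -247.4, 393.6]
orientation: [0.737, 0.675, -0.0, -0.0]
ft_force: [1.1, -0.3, 0.3]
opening: 45.0
```

servo_tool:
  series:
    - {"offset": [0.02,0.042,0],"angular": [0,0,6],"jaw": 0.034}
    - {"offset": [0.04,0.083,0],"angular": [0,0,12],"jaw": 0.034}
    - {"offset": [0.06,0.125,-0.005],"angular": [0,0,17],"jaw": 0.034}
    - {"offset": [0.08,0.166,-0.015],"angular": [0,0,19.6],"jaw": 0.034}
    - {"offset": [0.1,0.208,-0.03],"angular": [0,0,19.6],"jaw": 0.034}
    - {"offset": [0.12,0.25,-0.045],"angular": [0,0,19.6],"jaw": 0.034}
    - {"offset": [0.14,0.291,-0.06],"angular": [0,0,19.6],"jaw": 0.034}
    - {"offset": [0.16,0.333,-0.075],"angular": [0,0,19.6],"jaw": 0.034}
    - {"offset": [0.18,0.375,-0.088],"angular": [0,0,19.6],"jaw": 0.034}
    - {"offset": [0.198,0.412,-0.094],"angular": [0,0,19.6],"jaw": 0.034}

```text
time_s: 2.15
position: [545.4, 166.8, 297.4]
orientation: [0.611, 0.791, -0.002, -0.001]
ft_force: [-0.1, -0.5, 0.0]
opening: 33.7
```

```bash
cat > look.py <<'E'
import sys
from h import *
import pickle
n,name=sys.argv[1],sys.argv[2]
k=cam(n);im=capture(n)[:,:,::-1];cv2.imwrite(f"pics/{name}_raw.png",im);pickle.dump(k,open(f"pics/{name}.pkl","wb"))
cv2.imwrite(f"pics/{name}.png",cv2.resize(im,None,fx=1.5,fy=1.5,interpolation=cv2.INTER_CUBIC))
s=status.sense();print(s["time_s"],s["position"],s["orientation"],s["ft_force"],s["opening"])
E
python3 look.py wrist w1
```

```text
2.2 [546.546 171.297 294.688] [ 0.61   0.792 -0.001 -0.003] [-3.691  0.995 -2.254] 33.91218106430864
```

View pics/w1.png

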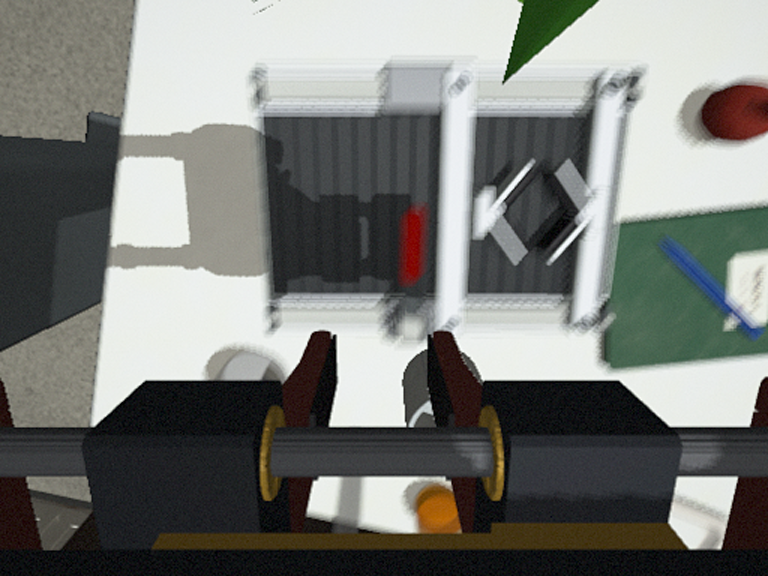

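The frame is motion-blurred because the arm was still settling. The lever shows at about (413,245). I'll repeat it now that the arm is still.

```bash
python3 look.py wrist w2; python3 look.py wrist w2
python3 - <<'E'
import cv2
a=cv2.imread("pics/w2_raw.png");cv2.imwrite("pics/w2z.png",cv2.resize(a[30:240,150:440],None,fx=2.7,fy=2.7,interpolation=cv2.INTER_CUBIC))
E
```

```text
2.25 [545.688 168.578 295.454] [ 0.61   0.793 -0.002 -0.003] [-0.249 -0.581  0.143] 33.86744860216398
2.3 [545.299 166.523 297.008] [ 0.61   0.792 -0.002 -0.002] [-0.846  0.233  0.262] 33.99774162722228
```

View pics/w2z.png

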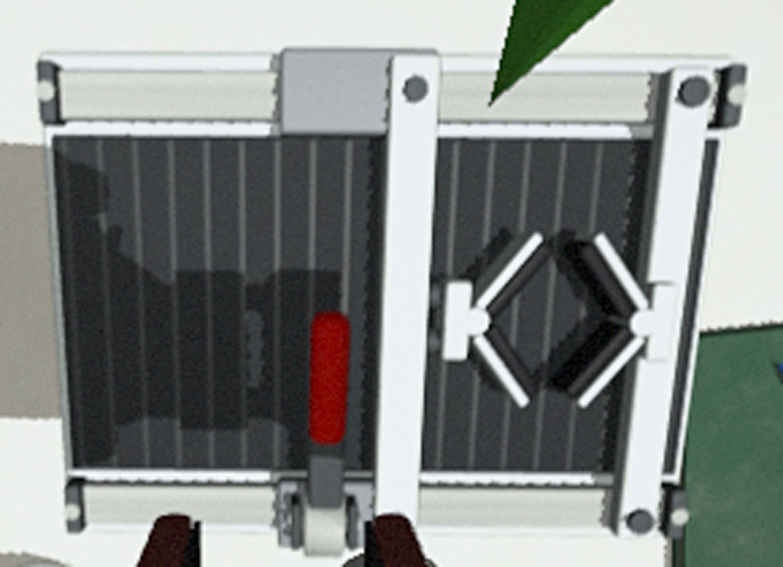

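```bash
cat > m3.py <<'E'
from h import *
import pickle
k=pickle.load(open("pics/w2.pkl","rb"));print(k[1][:3,3])
z=lambda u,v:np.array([u/2.7+150,v/2.7+30])
sh=[574.5,209.5,0.255]
for nm,p,h in [("grip",(330,378),139),("gripend_in",(331,314),145),("barhole",(414,88),112),("fixhole",(693,92),112),("fixhole2",(638,521),112),
  ("jawknobS",(474,322),116),("jawknobF",(643,322),116),("matTL",(54,137),90),("matBL",(72,470),90),("platTL",(40,56),87),("platTR",(745,62),87)]:
    w=onz(z(*p),h,k);print(nm,w,L(w,sh))
E
python3 m3.py
```

```text
[529.09  237.551 435.445]
grip [558.305 186.119 139.   ] [-21.569 -18.54  139.   ]
gripend_in [551.964 208.992 145.   ] [-21.935   5.193 145.   ]
barhole [561.601 291.659 112.   ] [  8.242  82.756 112.   ]
fixhole [659.191 315.873 112.   ] [108.785  81.57  112.   ]
fixhole2 [699.667 156.322 112.   ] [107.705 -83.032 112.   ]
jawknobS [607.903 217.186 116.   ] [ 34.261  -0.988 116.   ]
jawknobF [670.146 233.659 116.   ] [ 98.647  -0.748 116.   ]
matTL [432.559 242.405  90.   ] [-129.051   67.645   90.   ]
matBL [465.615 109.669  90.   ] [-130.546  -69.137   90.   ]
platTL [420.968 270.193  87.   ] [-133.258   97.458   87.   ]
platTR [684.463 337.04   87.   ] [138.579  95.678  87.   ]
```

servo_tool:
  series:
    - {"offset": [0.007,0.01,-0.03],"angular": [0,0,0],"jaw": 0.027}
    - {"offset": [0.013,0.0195,-0.07],"angular": [0,0,0],"jaw": 0.027}
    - {"offset": [0.013,0.0195,-0.11],"angular": [0,0,0],"jaw": 0.027}
    - {"offset": [0.013,0.0195,-0.135],"angular": [0,0,0],"jaw": 0.027}
    - {"offset": [0.013,0.0195,-0.15],"angular": [0,0,0],"jaw": 0.027}
    - {"offset": [0.013,0.0195,-0.157],"angular": [0,0,0],"jaw": 0.027}
    - {"offset": [0.013,0.0195,-0.157],"angular": [0,0,0],"jaw": 0.027}
    - {"offset": [0.013,0.0195,-0.157],"angular": [0,0,0],"jaw": 0.027}

```text
time_s: 3.1
position: [559.1, 185.9, 142.1]
orientation: [0.611, 0.792, -0.001, -0.001]
ft_force: [0.7, -0.1, 0.3]
opening: 27.1
```

```bash
python3 look.py wrist w3;python3 look.py side d3
```

```text
3.15 [559.154 186.026 142.243] [ 0.611  0.792 -0.001 -0.001] [-0.037  0.608  0.483] 27.341182178794096
3.2 [559.116 186.103 142.11 ] [ 0.61   0.792 -0.001 -0.001] [-0.474  0.021 -0.061] 27.332495798398412
```

View pics/w3.png

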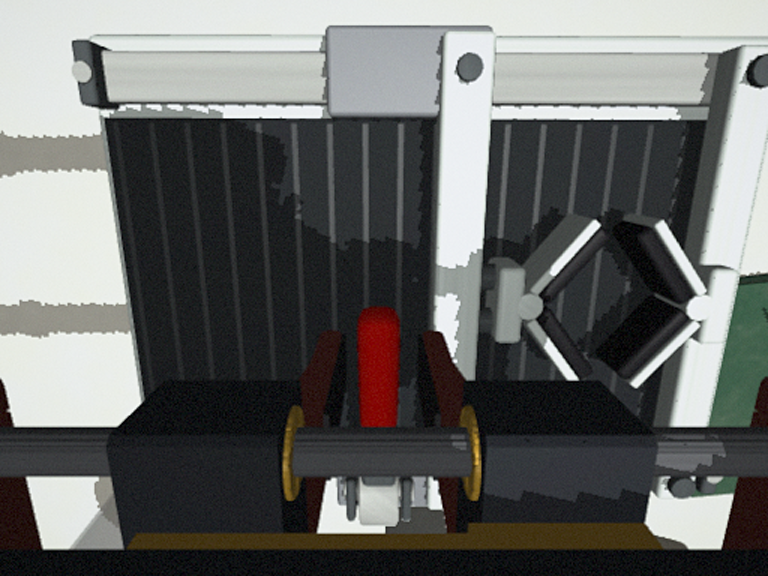

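View pics/d3.png

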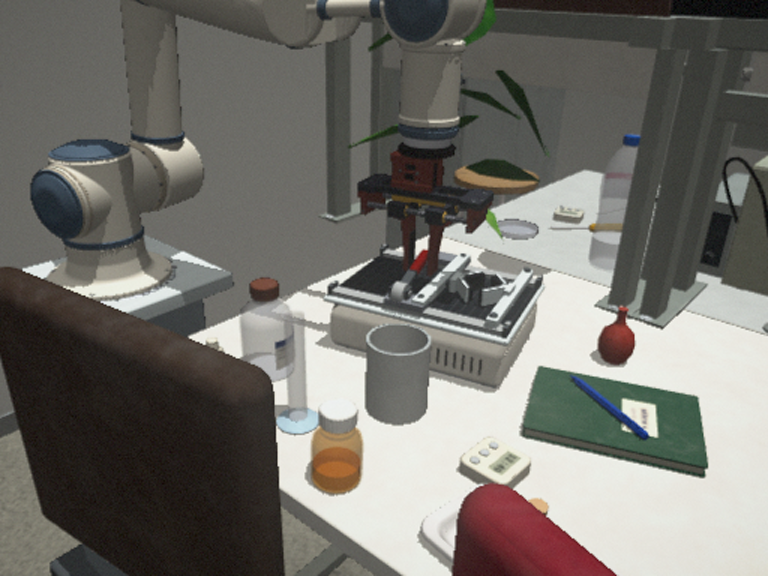

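The wrist view shows the lever at column 378, between the pads at about 343 and 427. I'll nudge slightly toward −x, lower 4 mm and close.

servo_tool:
  series:
    - {"offset": [-0.0015,-0.0005,-0.004],"angular": [0,0,0],"jaw": 0.027}
    - {"offset": [-0.0015,-0.0005,-0.004],"angular": [0,0,0],"jaw": 0.018}
    - {"offset": [-0.0015,-0.0005,-0.004],"angular": [0,0,0],"jaw": 0.01}
    - {"offset": [-0.0015,-0.0005,-0.004],"angular": [0,0,0],"jaw": 0.01}
    - {"offset": [-0.0015,-0.0005,-0.004],"angular": [0,0,0],"jaw": 0.01}
  force: 25

```text
time_s: 3.7
position: [557.9, 185.7, 138.3]
orientation: [0.61, 0.792, -0.001, -0.001]
ft_force: [0.6, 0.5, 0.5]
opening: 13.4
```

Run:
```python
from h import *
sh=[575.2,208.8,0.254]
print(L([557.7,185.5,138],sh))
c,s=np.cos(.254),np.sin(.254)
g0=None
for d in range(0,91,10):
    a=np.radians(16+d);p=np.array([68*np.cos(a),68*np.sin(a)])
    if g0 is None:g0=p
    dy,dz=p-g0;print(d,np.radians(d).round(2),(-s*dy).round(1),(c*dy).round(1),dz.round(1))
```

```text
[-22.793 -18.155 138.   ]
0 0.0 -0.0 0.0 0.0
10 0.17 1.1 -4.1 11.1
20 0.35 2.6 -10.0 21.2
30 0.52 4.6 -17.5 30.2
40 0.7 6.9 -26.5 37.6
50 0.87 9.5 -36.5 43.4
60 1.05 12.3 -47.3 47.2
70 1.22 15.2 -58.7 49.1
80 1.4 18.2 -70.1 48.9
90 1.57 21.1 -81.4 46.6
```

servo_tool:
  series:
    - {"offset": [0.0006,-0.002,0.0055],"angular": [0,0,0],"jaw": 0.01}
    - {"offset": [0.0012,-0.0045,0.011],"angular": [0,0,0],"jaw": 0.01}
    - {"offset": [0.0028,-0.0107,0.0208],"angular": [0,0,0],"jaw": 0.01}
    - {"offset": [0.0049,-0.0185,0.0293],"angular": [0,0,0],"jaw": 0.01}
    - {"offset": [0.0073,-0.0278,0.0363],"angular": [0,0,0],"jaw": 0.01}
    - {"offset": [0.01,-0.038,0.0417],"angular": [0,0,0],"jaw": 0.01}
    - {"offset": [0.0128,-0.049,0.045],"angular": [0,0,0],"jaw": 0.01}
    - {"offset": [0.0158,-0.0606,0.0464],"angular": [0,0,0],"jaw": 0.01}
    - {"offset": [0.0188,-0.0722,0.0457],"angular": [0,0,0],"jaw": 0.01}
    - {"offset": [0.0188,-0.0722,0.0457],"angular": [0,0,0],"jaw": 0.01}

```text
time_s: 4.7
position: [576.6, 113.7, 185.6]
orientation: [0.61, 0.792, 0.0, -0.001]
ft_force: [-2.7, 3.5, 2.8]
opening: 12.9
```

```bash
python3 look.py side d4; python3 -c "
from h import *
print(L(status.sense()['position'],[575.2,208.8,.254]))"
```

```text
4.75 [576.573 113.72  185.588] [ 0.61   0.792  0.    -0.001] [-2.758  2.188  3.812] 12.88919721241397
[-22.563 -92.374 185.588]
```

View pics/d4.png

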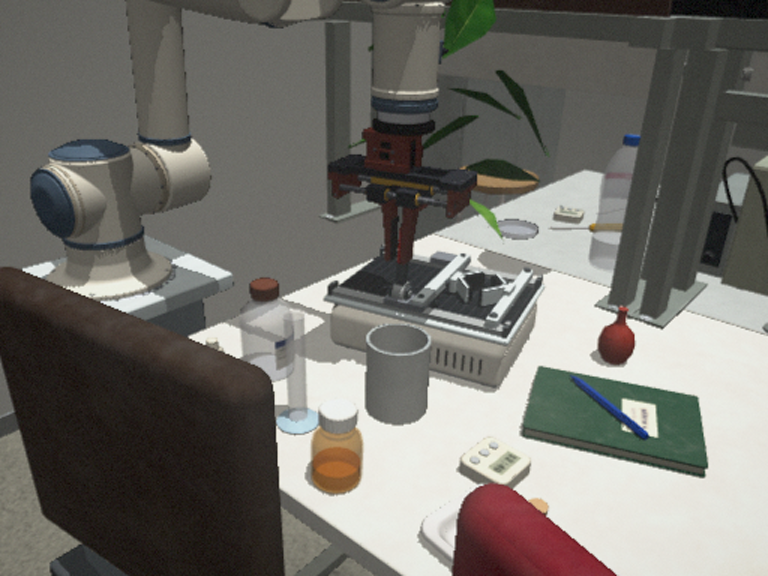

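The fingers and lever now stand above the pivot, so the lever is upright. Next I'll draw the bar back about 55 mm.

servo_tool:
  series:
    - {"offset": [-0.004,-0.001,0],"angular": [0,0,0],"jaw": 0.01}
    - {"offset": [-0.01,-0.0026,0],"angular": [0,0,0],"jaw": 0.01}
    - {"offset": [-0.018,-0.0047,0],"angular": [0,0,0],"jaw": 0.01}
    - {"offset": [-0.026,-0.0068,0],"angular": [0,0,0],"jaw": 0.01}
    - {"offset": [-0.034,-0.0088,0],"angular": [0,0,0],"jaw": 0.01}
    - {"offset": [-0.042,-0.0109,0],"angular": [0,0,0],"jaw": 0.01}
    - {"offset": [-0.049,-0.0127,0],"angular": [0,0,0],"jaw": 0.01}
    - {"offset": [-0.053,-0.0138,0],"angular": [0,0,0],"jaw": 0.01}
    - {"offset": [-0.053,-0.0138,0],"angular": [0,0,0],"jaw": 0.01}

```text
time_s: 5.65
position: [522.5, 99.7, 185.7]
orientation: [0.61, 0.792, -0.0, -0.001]
ft_force: [-2.9, 1.1, 1.7]
opening: 12.8
```

```bash
python3 look.py scene s5; python3 -c "
from h import *
print(L(status.sense()['position'],[575.2,208.8,.254]))"
```

```text
5.7 [522.611  99.767 185.642] [ 0.61   0.792 -0.001 -0.002] [-2.615  0.541  1.488] 12.649933221543458
[-78.299 -92.321 185.642]
```

View pics/s5.png

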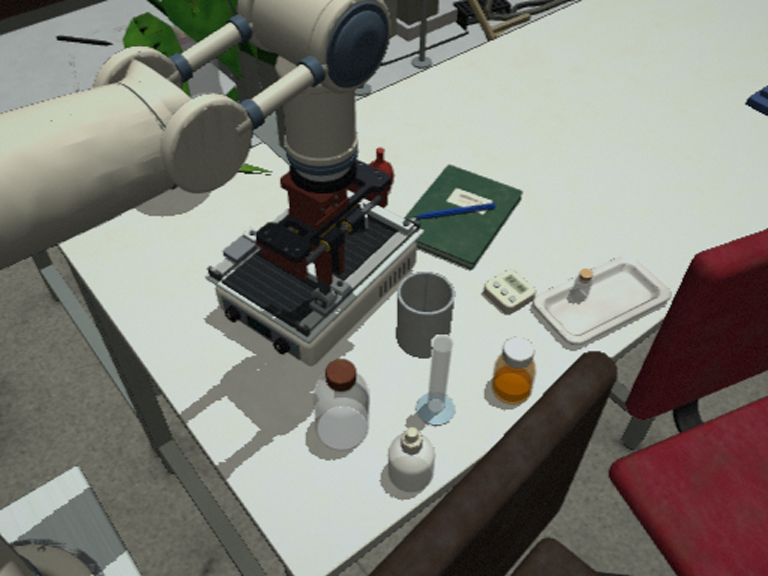

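servo_tool:
  series:
    - {"offset": [0,0,0],"angular": [0,0,0],"jaw": 0.04}
    - {"offset": [0,0,0],"angular": [0,0,0],"jaw": 0.04}
    - {"offset": [0,0,0.02],"angular": [0,0,0],"jaw": 0.04}
    - {"offset": [0,0,0.065],"angular": [0,0,0],"jaw": 0.04}
    - {"offset": [0,0,0.105],"angular": [0,0,2],"jaw": 0.06}
    - {"offset": [0.02,-0.027,0.12],"angular": [0,0,5],"jaw": 0.085}
    - {"offset": [0.046,-0.062,0.12],"angular": [0,0,10],"jaw": 0.085}
    - {"offset": [0.074,-0.099,0.12],"angular": [0,0,10.4],"jaw": 0.085}
    - {"offset": [0.102,-0.136,0.12],"angular": [0,0,10.4],"jaw": 0.085}
    - {"offset": [0.124,-0.165,0.12],"angular": [0,0,10.4],"jaw": 0.085}

```text
time_s: 6.7
position: [647.9, -67.9, 304.7]
orientation: [0.537, 0.844, -0.001, -0.002]
ft_force: [0.6, 1.2, -1.0]
opening: 83.2
```

servo_tool:
  series:
    - {"offset": [0.015,-0.02,0],"angular": [0,0,0],"jaw": 0.085}
    - {"offset": [0.029,-0.038,0],"angular": [0,0,0],"jaw": 0.085}
    - {"offset": [0.029,-0.038,0],"angular": [0,0,0],"jaw": 0.085}
    - {"offset": [0.029,-0.038,0],"angular": [0,0,0],"jaw": 0.085}

```text
time_s: 7.1
position: [676.9, -106.2, 303.7]
orientation: [0.537, 0.843, -0.002, -0.002]
ft_force: [0.3, 0.4, 0.2]
opening: 85.0
```

```bash
python3 look.py wrist w6; python3 look.py wrist w6;python3 look.py scene s6
```

```text
7.15 [ 676.701 -105.506  304.503] [ 0.537  0.844 -0.001 -0.002] [-0.17   0.339  0.122] 85.14899820888773
7.2 [ 676.58  -105.08   305.044] [ 0.536  0.844 -0.001 -0.001] [0.453 0.333 0.384] 85.24833037268941
7.25 [ 676.51  -104.89   305.338] [ 0.536  0.844 -0.001 -0.001] [-0.142 -0.172  0.076] 84.82131425406638
```

View pics/w6.png

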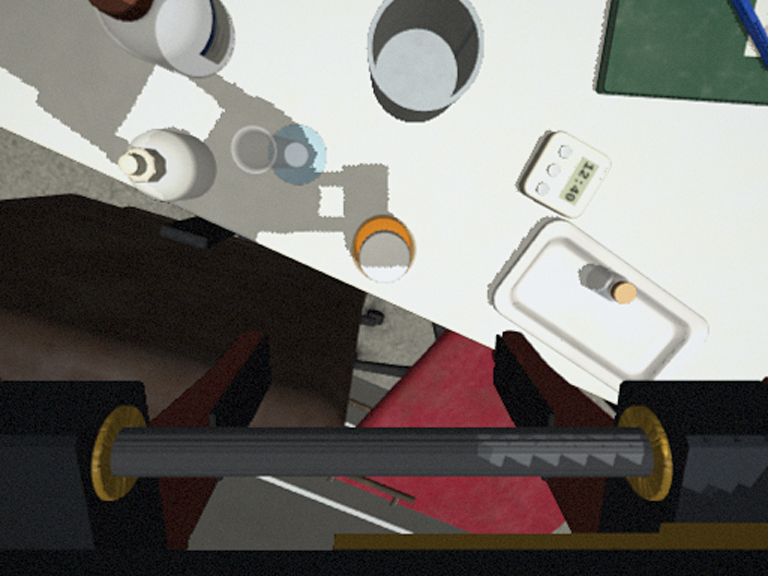

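View pics/s6.png

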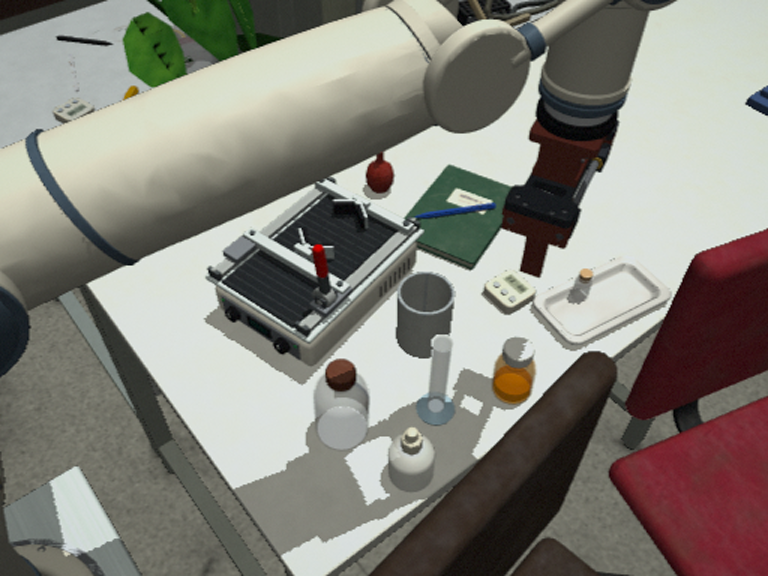

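Run:
```python
from h import *
import pickle
k=pickle.load(open("pics/w6.pkl","rb"))
f=lambda u,v,z:print((u,v,z),onz((u/1.5,v/1.5),z,k))
f(386,257,92);f(386,250,92);f(254,150,150);f(426,40,108);f(428,70,0)
f(425,107,0)
for z in(0,100,215):f(365,290,z);f(350,410,z)
```

```text
(386, 257, 92) [ 678.715 -103.116   92.   ]
(386, 250, 92) [676.38  -98.141  92.   ]
(254, 150, 150) [572.266 -66.83  150.   ]
(426, 40, 108) [639.443  42.352 108.   ]
(428, 70, 0) [649.035  48.331   0.   ]
(425, 107, 0) [660.245  19.792   0.   ]
(365, 290, 0) [ 682.037 -158.497    0.   ]
(350, 410, 0) [ 722.674 -286.598    0.   ]
(365, 290, 100) [ 674.334 -132.033  100.   ]
(350, 410, 100) [ 705.829 -231.315  100.   ]
(365, 290, 215) [ 665.475 -101.6    215.   ]
(350, 410, 215) [ 686.457 -167.74   215.   ]
```

Run:
```python
from h import *
import pickle
k=pickle.load(open("pics/w6.pkl","rb"));S,D=cam("scene"),cam("side")
for p in ([660,-212,215],[655,-210,223],[673,-214,213]): print(proj(p,k)*1.5,proj(p,S),proj(p,D))
a=cv2.imread("pics/w6_raw.png");a=cv2.convertScaleAbs(a[120:290,0:300],alpha=2.5);cv2.imwrite("pics/w6c.png",cv2.resize(a,None,fx=2.6,fy=2.6))
```

```text
[[276.027 455.367]] [[395.98  232.265]] [[157.817 223.809]]
[[265.653 457.961]] [[394.111 230.069]] [[156.18  216.572]]
[[296.451 464.348]] [[401.802 229.886]] [[163.075 229.169]]
```

View pics/w6c.png

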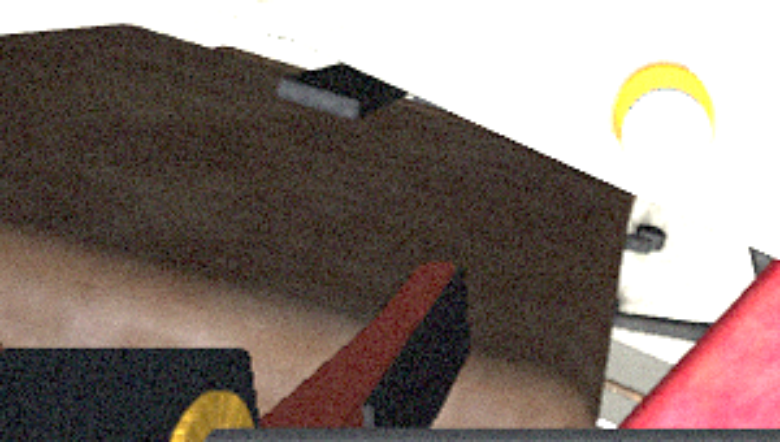

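Run:
```python
from h import *
import pickle
k=pickle.load(open("pics/w6.pkl","rb"));S,D=cam("scene"),cam("side")
for w in((346,399),(348,380),(340,420)):
  for s in ((400,237),(408,240)):
    print(w,s,tri([((w[0]/1.5,w[1]/1.5),k),(s,S)]))
```

```text
(346, 399) (400, 237) (array([ 696.014, -199.185,  155.009]), [np.float64(6.649050113083487), np.float64(6.64905011308343)])
(346, 399) (408, 240) (array([ 701.715, -207.541,  147.576]), [np.float64(12.449007870293421), np.float64(12.449007870293398)])
(348, 380) (400, 237) (array([ 696.805, -193.604,  146.674]), [np.float64(12.240731608715661), np.float64(12.240731608715393)])
(348, 380) (408, 240) (array([ 702.334, -201.758,  139.524]), [np.float64(18.280439208984195), np.float64(18.280439208984482)])
(340, 420) (400, 237) (array([ 692.745, -205.286,  166.566]), [np.float64(1.4162727504970005), np.float64(1.4162727504968486)])
(340, 420) (408, 240) (array([ 698.473, -213.832,  159.095]), [np.float64(6.95627028347044), np.float64(6.956270283470456)])
```

servo_tool:
  series:
    - {"offset": [0.001,0.001,-0.04],"angular": [0,0,-3],"jaw": 0.085}
    - {"offset": [0.001,0.001,-0.08],"angular": [0,0,-5],"jaw": 0.085}
    - {"offset": [0.001,0.001,-0.12],"angular": [0,0,-5],"jaw": 0.085}
    - {"offset": [0.001,0.001,-0.15],"angular": [0,0,-5],"jaw": 0.085}
    - {"offset": [0.001,0.001,-0.175],"angular": [0,0,-5],"jaw": 0.085}
    - {"offset": [0.001,0.001,-0.19],"angular": [0,0,-5],"jaw": 0.085}
    - {"offset": [0.001,0.001,-0.19],"angular": [0,0,-5],"jaw": 0.085}
    - {"offset": [0.001,0.001,-0.19],"angular": [0,0,-5],"jaw": 0.085}

```text
time_s: 8.05
position: [677.8, -103.6, 116.9]
orientation: [0.572, 0.82, -0.001, -0.001]
ft_force: [-0.1, -0.4, 1.6]
opening: 85.3
```

```bash
python3 look.py side d7; python3 look.py wrist w7
```

```text
8.1 [ 678.277 -103.767  117.768] [ 0.572  0.82  -0.     0.   ] [0.561 0.404 0.561] 85.04033251778431
8.15 [ 678.458 -103.926  118.05 ] [ 0.573  0.82  -0.     0.   ] [ 0.152 -0.112  0.15 ] 85.17151480609891
```

View pics/w7.png

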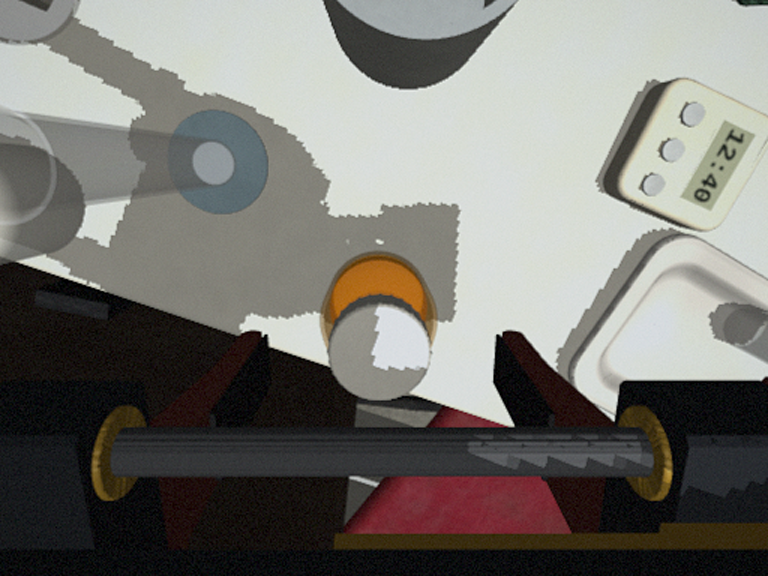

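View pics/d7.png

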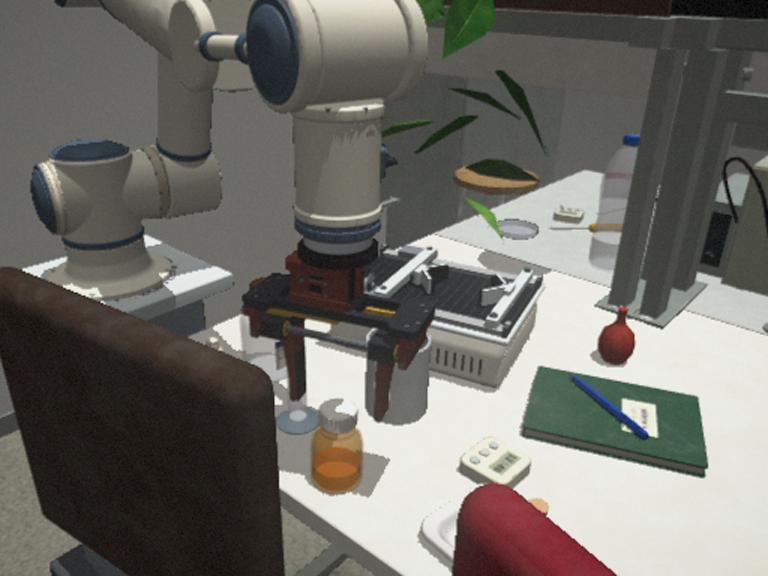

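Run:
```python
from h import *
import pickle
k=pickle.load(open("pics/w7.pkl","rb"))
print(onz((380/1.5,349/1.5),92,k))
```

```text
[ 677.382 -101.856   92.   ]
```

servo_tool:
  series:
    - {"offset": [-0.001,0.001,-0.02],"angular": [0,0,0],"jaw": 0.085}
    - {"offset": [-0.001,0.001,-0.045],"angular": [0,0,0],"jaw": 0.085}
    - {"offset": [-0.001,0.001,-0.065],"angular": [0,0,0],"jaw": 0.085}
    - {"offset": [-0.001,0.001,-0.075],"angular": [0,0,0],"jaw": 0.085}
    - {"offset": [-0.001,0.001,-0.075],"angular": [0,0,0],"jaw": 0.07}
    - {"offset": [-0.001,0.001,-0.075],"angular": [0,0,0],"jaw": 0.06}
    - {"offset": [-0.001,0.001,-0.075],"angular": [0,0,0],"jaw": 0.054}
    - {"offset": [-0.001,0.001,-0.075],"angular": [0,0,0],"jaw": 0.05}
    - {"offset": [-0.001,0.001,-0.075],"angular": [0,0,0],"jaw": 0.05}
  force: 12

```text
time_s: 9.05
position: [677.9, -103.4, 44.8]
orientation: [0.573, 0.82, -0.0, 0.001]
ft_force: [-2.3, -0.8, 5.2]
opening: 55.3
```

servo_tool:
  series:
    - {"offset": [0,0,0.01],"angular": [0,0,0],"jaw": 0.05}
    - {"offset": [0,0,0.03],"angular": [0,0,0],"jaw": 0.05}
    - {"offset": [0,0,0.06],"angular": [0,0,0],"jaw": 0.05}
    - {"offset": [0,0,0.095],"angular": [0,0,0],"jaw": 0.05}
    - {"offset": [0,0,0.13],"angular": [0,0,0],"jaw": 0.05}
    - {"offset": [0,0,0.16],"angular": [0,0,0],"jaw": 0.05}
    - {"offset": [0,0,0.18],"angular": [0,0,0],"jaw": 0.05}
    - {"offset": [0,0,0.185],"angular": [0,0,0],"jaw": 0.05}
    - {"offset": [0,0,0.185],"angular": [0,0,0],"jaw": 0.05}

```text
time_s: 9.95
position: [678.1, -103.3, 230.5]
orientation: [0.573, 0.82, 0.0, 0.002]
ft_force: [0.0, -0.8, -2.3]
opening: 55.2
```

```bash
python3 look.py scene s8
```

```text
10.0 [ 677.767 -103.265  228.771] [ 0.573  0.82  -0.001  0.001] [ 0.726  0.203 -2.379] 55.15524889321524
```

View pics/s8.png

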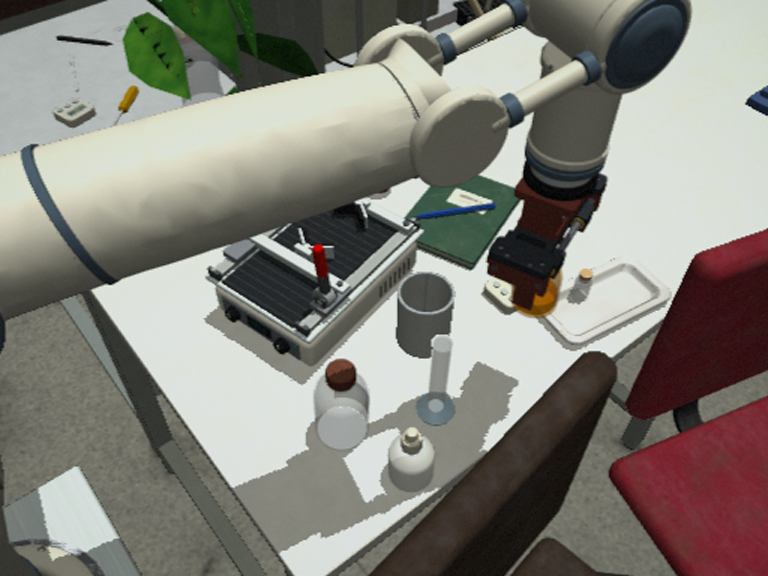

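The bottle is lifted (about 2.4 N) and the other vessels haven't moved. I'll carry it over the nest.

servo_tool:
  series:
    - {"offset": [-0.002,0.012,0.005],"angular": [0,0,4],"jaw": 0.05}
    - {"offset": [-0.006,0.04,0.005],"angular": [0,0,12],"jaw": 0.05}
    - {"offset": [-0.012,0.076,0.005],"angular": [0,0,20],"jaw": 0.05}
    - {"offset": [-0.018,0.115,0.005],"angular": [0,0,28],"jaw": 0.05}
    - {"offset": [-0.024,0.155,0.005],"angular": [0,0,36],"jaw": 0.05}
    - {"offset": [-0.03,0.195,0.005],"angular": [0,0,44],"jaw": 0.05}
    - {"offset": [-0.036,0.235,0.005],"angular": [0,0,52],"jaw": 0.05}
    - {"offset": [-0.042,0.273,0.005],"angular": [0,0,60],"jaw": 0.05}
    - {"offset": [-0.047,0.305,0.005],"angular": [0,0,68],"jaw": 0.05}
    - {"offset": [-0.05,0.326,0.005],"angular": [0,0,76],"jaw": 0.05}

```text
time_s: 11.0
position: [626.4, 225.2, 230.8]
orientation: [-0.058, 0.998, -0.0, -0.001]
ft_force: [0.7, 0.2, -1.6]
opening: 55.4
```

servo_tool:
  series:
    - {"offset": [-0.001,0.003,0],"angular": [0,0,6],"jaw": 0.05}
    - {"offset": [-0.001,0.003,0],"angular": [0,0,9],"jaw": 0.05}
    - {"offset": [-0.001,0.003,0],"angular": [0,0,9],"jaw": 0.05}
    - {"offset": [-0.001,0.003,0],"angular": [0,0,9],"jaw": 0.05}

```text
time_s: 11.4
position: [625.0, 228.0, 229.1]
orientation: [-0.135, 0.991, -0.0, -0.002]
ft_force: [-0.4, -0.0, -2.3]
opening: 55.8
```

```bash
python3 look.py wrist w9; python3 look.py wrist w9; python3 look.py side d9;  python3 -c "
from h import *
s=status.sense();print(L(s['position'],[575.2,208.8,.254]),R.from_quat(s['orientation']).as_matrix())"
```

```text
11.45 [625.164 227.909 229.575] [-0.135  0.991 -0.    -0.002] [ 0.562  0.069 -2.875] 55.03823745830185
11.5 [625.283 227.872 230.003] [-0.135  0.991 -0.    -0.002] [-0.281  0.91  -2.533] 55.46921864295272
11.55 [625.358 227.835 230.297] [-0.135  0.991 -0.    -0.002] [-0.137 -0.85  -2.   ] 55.09256570586193
[ 53.332   5.82  230.297] [[-0.964 -0.268 -0.003]
 [-0.268  0.964 -0.001]
 [ 0.003  0.    -1.   ]]
```

View pics/w9.png

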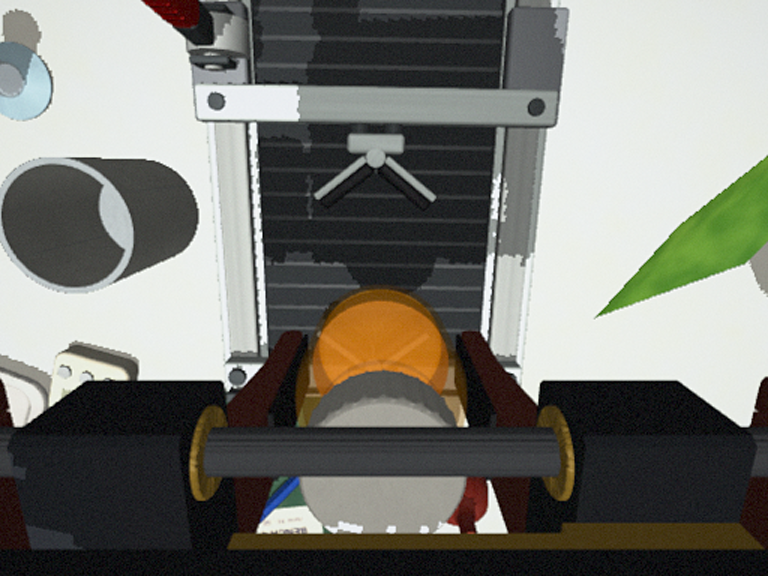

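View pics/d9.png

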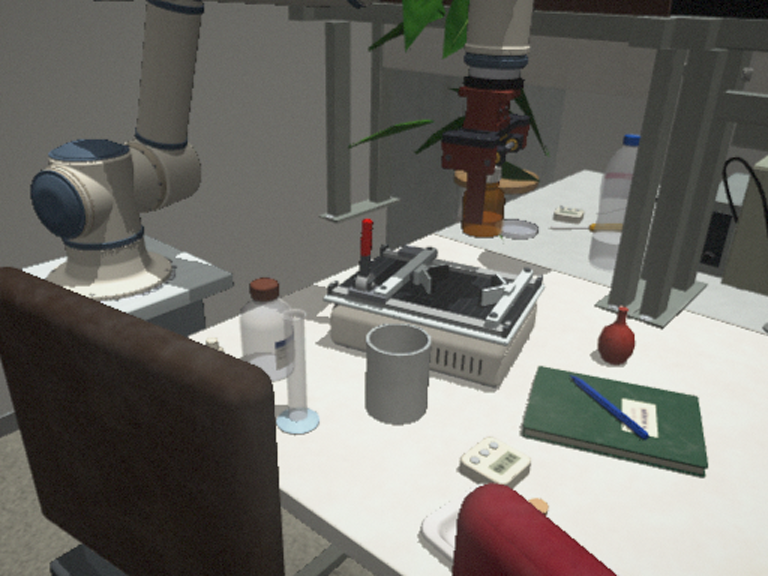

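Run:
```python
from h import *
import pickle
k=pickle.load(open("pics/w9.pkl","rb"));sh=[575.2,208.8,.254]
f=lambda u,v,z:onz((u/1.5,v/1.5),z,k)
a,b,c=f(217,100.5,112),f(537,106.5,112),f(375,157,116)
print(a,b,np.linalg.norm(a-b));print(L(a,sh),L(b,sh),L((a+b)/2,sh),L(c,sh)); d=b-a;print(np.arctan2(-d[0],d[1]))
S,D=cam("scene"),cam("side");p=proj(W((55,0,182),sh),D);print(p*1.5)
```

```text
[548.727 117.967 112.   ] [507.205 279.603 112.   ] 166.88406542975787
[-48.448 -81.267 112.   ] [-48.022  85.617 112.   ] [-48.235   2.175 112.   ] [-21.309   1.358 116.   ]
0.2514478741752183
[[479.066 234.833]]
```

servo_tool:
  series:
    - {"offset": [0,-0.004,0],"angular": [0,0,-0.9],"jaw": 0.05}
    - {"offset": [0,-0.005,-0.015],"angular": [0,0,-0.9],"jaw": 0.05}
    - {"offset": [0,-0.005,-0.035],"angular": [0,0,-0.9],"jaw": 0.05}
    - {"offset": [0,-0.005,-0.05],"angular": [0,0,-0.9],"jaw": 0.05}
    - {"offset": [0,-0.005,-0.06],"angular": [0,0,-0.9],"jaw": 0.05}
    - {"offset": [0,-0.005,-0.06],"angular": [0,0,-0.9],"jaw": 0.05}
    - {"offset": [0,-0.005,-0.06],"angular": [0,0,-0.9],"jaw": 0.05}

```text
time_s: 12.25
position: [625.4, 222.8, 170.8]
orientation: [-0.127, 0.992, -0.0, -0.001]
ft_force: [-0.1, 0.1, -1.3]
opening: 55.1
```

```bash
python3 look.py side d10; python3 look.py scene s10
python3 - <<'E'
from h import *
print(L(status.sense()['position'],[575.2,208.8,.254]))
b=cv2.imread("pics/d10_raw.png");cv2.imwrite("pics/d10z.png",cv2.resize(b[110:260,210:375],None,fx=4,fy=4,interpolation=cv2.INTER_CUBIC))
E
```

```text
12.3 [625.679 222.925 171.413] [-0.127  0.992 -0.    -0.001] [ 0.081 -0.754 -1.404] 55.21327029183749
12.35 [625.806 222.946 171.732] [-0.127  0.992  0.    -0.   ] [ 1.001 -0.78  -1.748] 55.21301758017974
[ 52.537   0.976 171.732]
```

View pics/d10z.png

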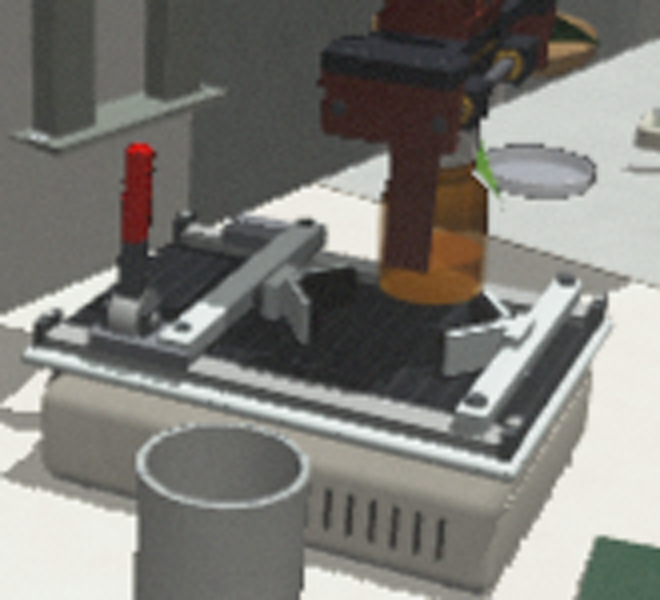

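Run:
```python
from h import *
D=cam("side")
p=proj([[625.8,222.9,127],[625.8,222.9,174]],D);print((p-[210,110])*4)
sh=[575.2,208.8,.254]
print((proj([W((108,-83,112),sh),W((108,83,112),sh),W((98,0,116),sh)],D)-[210,110])*4)
```

```text
[[424.412 282.663]
 [432.132 199.378]]
[[474.989 395.435]
 [564.775 274.957]
 [505.325 319.789]]
```

Run:
```python
from h import *
b=cv2.imread("pics/s10_raw.png");cv2.imwrite("pics/s10z.png",cv2.resize(b[90:230,140:300],None,fx=4.2,fy=4.2,interpolation=cv2.INTER_CUBIC))
S=cam("scene");sh=[575.2,208.8,.254]
print((proj([[625.8,222.9,127],[625.8,222.9,174],W((108,-83,110),sh),W((108,83,110),sh)],S)-[140,90])*4.2)
for n,box in(("s10",(200,130,270,180)),("d10",(295,140,340,190))):
    im=cv2.imread(f"pics/{n}_raw.png");h=cv2.cvtColor(im,cv2.COLOR_BGR2HSV);x0,y0,x1,y1=box
    m=((h[...,0]>8)&(h[...,0]<22)&(h[...,1]>110))[y0:y1,x0:x1]
    for r in range(m.shape[0]):
        u=np.nonzero(m[r])[0]
        if len(u)>4:print(n,r+y0,u.min()+x0,u.max()+x0,len(u))
```

```text
[[360.835 214.06 ]
 [357.351 145.752]
 [549.724 246.101]
 [311.201 124.136]]
s10 130 213 232 20
s10 131 214 235 20
s10 132 215 240 19
s10 133 214 237 20
s10 134 214 233 20
s10 135 214 240 20
s10 136 215 240 20
s10 137 215 238 19
s10 138 215 235 19
s10 139 215 239 21
s10 140 215 239 22
s10 141 215 239 23
s10 142 215 239 25
s10 143 216 238 23
s10 144 217 237 21
s10 145 218 236 19
s10 146 218 234 17
s10 147 220 233 14
s10 148 222 230 9
d10 152 320 327 8
d10 153 320 327 8
d10 154 319 328 10
d10 155 319 329 11
d10 156 316 330 13
d10 157 319 331 13
d10 158 306 331 15
d10 159 306 331 15
d10 160 306 331 14
d10 161 307 331 14
d10 162 318 331 14
d10 163 318 330 13
d10 164 318 330 13
d10 165 318 330 13
d10 166 318 330 13
d10 167 318 329 12
d10 168 318 330 12
d10 169 318 329 12
d10 170 317 329 13
d10 171 317 330 14
d10 172 306 330 15
d10 173 317 330 14
d10 174 317 330 14
d10 175 317 329 13
d10 176 306 329 14
d10 177 305 329 23
d10 178 305 329 25
d10 179 305 329 25
d10 180 305 329 25
d10 181 305 329 25
d10 182 306 329 24
d10 183 307 328 22
d10 184 309 327 19
d10 185 312 324 13
```

View pics/s10z.png

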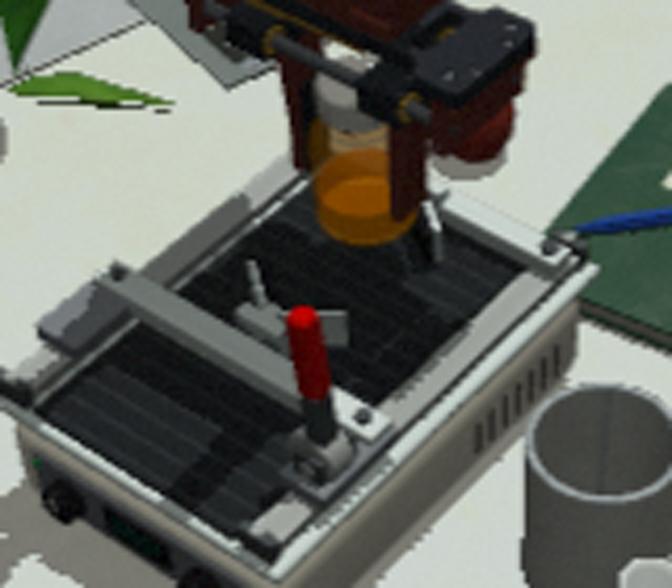

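Both views put the bottle axis about 2.5 mm further toward the fixed jaw than the TCP suggests. The scene foot edges are at columns 215–239 and the side ones at 305–329. I'll back off by that amount and lower.

servo_tool:
  series:
    - {"offset": [-0.0025,-0.0006,0],"angular": [0,0,0],"jaw": 0.05}
    - {"offset": [-0.0025,-0.0006,-0.008],"angular": [0,0,0],"jaw": 0.05}
    - {"offset": [-0.0025,-0.0006,-0.018],"angular": [0,0,0],"jaw": 0.05}
    - {"offset": [-0.0025,-0.0006,-0.026],"angular": [0,0,0],"jaw": 0.05}
    - {"offset": [-0.0025,-0.0006,-0.031],"angular": [0,0,0],"jaw": 0.05}
    - {"offset": [-0.0025,-0.0006,-0.034],"angular": [0,0,0],"jaw": 0.05}
    - {"offset": [-0.0025,-0.0006,-0.035],"angular": [0,0,0],"jaw": 0.05}
    - {"offset": [-0.0025,-0.0006,-0.035],"angular": [0,0,0],"jaw": 0.05}

```text
time_s: 13.15
position: [623.3, 222.4, 136.7]
orientation: [-0.127, 0.992, 0.0, -0.001]
ft_force: [-0.1, -0.6, -2.2]
opening: 55.4
```

```bash
python3 look.py side d11;python3 look.py wrist w11
python3 - <<'E'
from h import *
b=cv2.imread("pics/d11_raw.png");cv2.imwrite("pics/d11z.png",cv2.resize(b[110:260,210:375],None,fx=4,fy=4,interpolation=cv2.INTER_CUBIC))
E
```

```text
13.2 [623.441 222.401 137.056] [-0.127  0.992  0.    -0.   ] [-0.238  0.845 -1.435] 55.3355422351957
13.25 [623.492 222.458 137.234] [-0.127  0.992  0.    -0.   ] [ 0.227 -0.957 -2.102] 55.44491555608273
```

View pics/d11z.png

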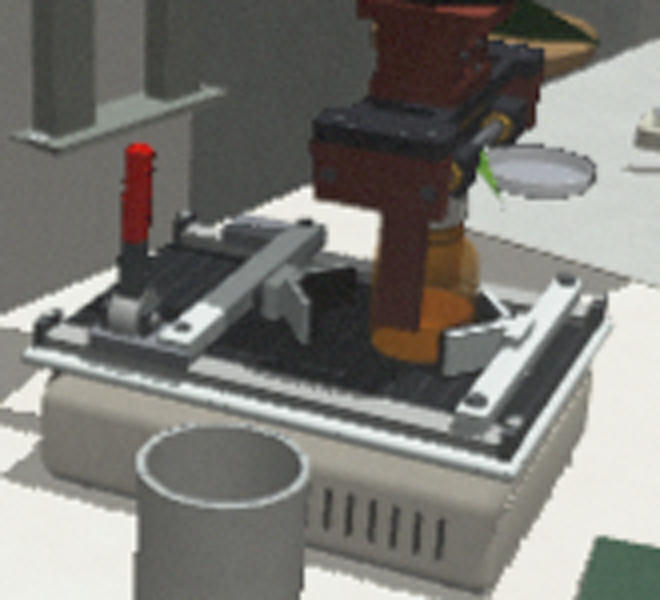

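View pics/w11.png

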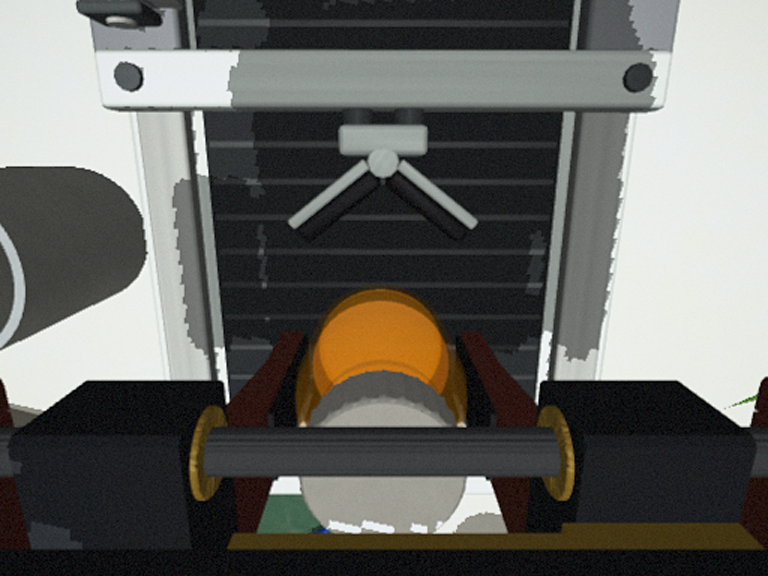

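The bottle is centred on the jaw axis (knob at column 383, bottle at 382) and sits in front of the fixed jaw. I'll lower it to contact.

servo_tool:
  series:
    - {"offset": [0,0,-0.0015],"angular": [0,0,0],"jaw": 0.05}
    - {"offset": [0,0,-0.0025],"angular": [0,0,0],"jaw": 0.05}
    - {"offset": [0,0,-0.003],"angular": [0,0,0],"jaw": 0.05}
    - {"offset": [0,0,-0.003],"angular": [0,0,0],"jaw": 0.05}

```text
time_s: 13.65
position: [623.7, 222.6, 134.9]
orientation: [-0.127, 0.992, 0.0, 0.0]
ft_force: [0.3, 0.2, 0.6]
opening: 55.4
```

servo_tool:
  series:
    - {"offset": [0,0,-0.003],"angular": [0,0,0],"jaw": 0.06}
    - {"offset": [0,0,-0.003],"angular": [0,0,0],"jaw": 0.07}
    - {"offset": [0,0,-0.003],"angular": [0,0,0],"jaw": 0.08}
    - {"offset": [0,0,0],"angular": [0,0,0],"jaw": 0.082}
    - {"offset": [0,0,0.015],"angular": [0,0,0],"jaw": 0.082}
    - {"offset": [0,0,0.045],"angular": [0,0,0],"jaw": 0.082}
    - {"offset": [0,0,0.085],"angular": [0,0,0],"jaw": 0.082}
    - {"offset": [0,0,0.115],"angular": [0,0,0],"jaw": 0.082}
    - {"offset": [0,0,0.13],"angular": [0,0,0],"jaw": 0.082}
    - {"offset": [0,0,0.13],"angular": [0,0,0],"jaw": 0.082}

```text
time_s: 14.65
position: [624.5, 222.8, 270.3]
orientation: [-0.127, 0.992, 0.001, 0.004]
ft_force: [-0.2, -0.1, 0.6]
opening: 81.9
```

```bash
python3 look.py side d12;python3 look.py wrist w12
python3 - <<'E'
from h import *
b=cv2.imread("pics/d12_raw.png");cv2.imwrite("pics/d12z.png",cv2.resize(b[110:260,210:375],None,fx=4,fy=4,interpolation=cv2.INTER_CUBIC))
E
```

```text
14.7 [624.174 222.67  267.502] [-0.127  0.992  0.001  0.002] [ 0.03   0.617 -0.701] 81.73293876766587
14.75 [623.788 222.565 265.33 ] [-0.127  0.992  0.     0.001] [ 0.469  0.902 -0.12 ] 82.02665153813938
```

View pics/d12z.png

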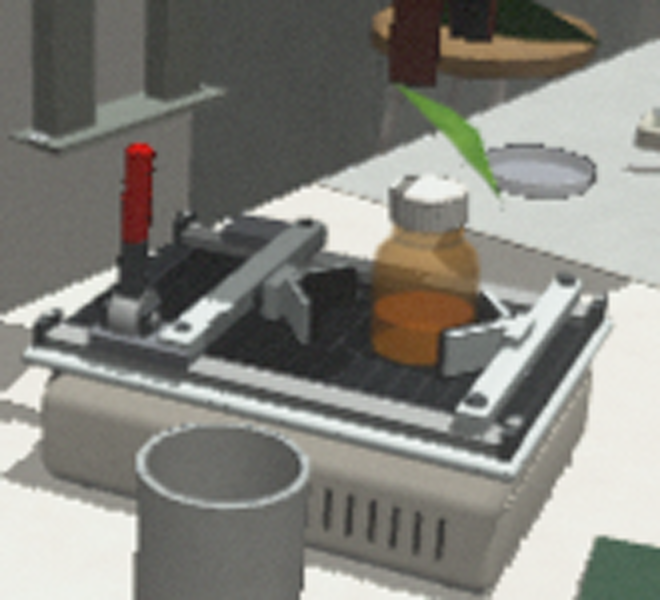

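View pics/w12.png

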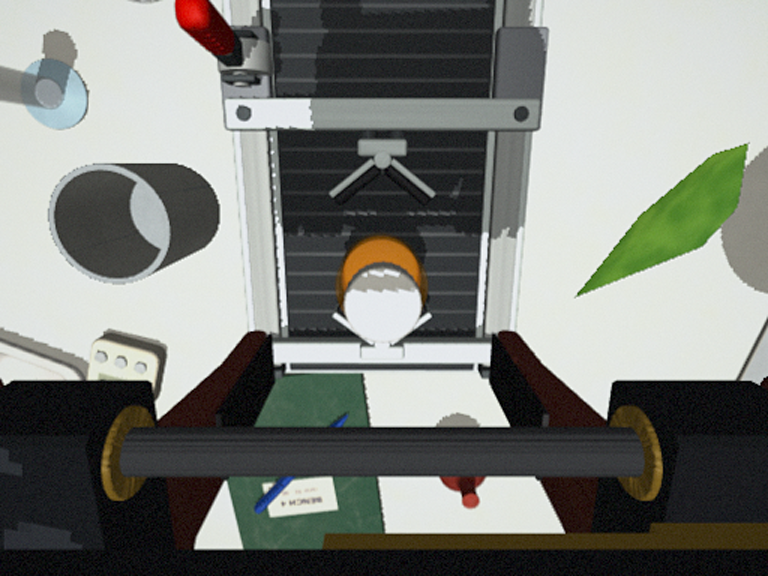

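servo_tool:
  series:
    - {"offset": [-0.01,-0.012,0.005],"angular": [0,0,-8],"jaw": 0.07}
    - {"offset": [-0.02,-0.025,0.005],"angular": [0,0,-16.5],"jaw": 0.06}
    - {"offset": [-0.031,-0.038,0.005],"angular": [0,0,-25],"jaw": 0.05}
    - {"offset": [-0.042,-0.051,0.005],"angular": [0,0,-33.5],"jaw": 0.04}
    - {"offset": [-0.053,-0.064,0.005],"angular": [0,0,-42],"jaw": 0.034}
    - {"offset": [-0.064,-0.077,0.005],"angular": [0,0,-50.5],"jaw": 0.034}
    - {"offset": [-0.075,-0.09,0.005],"angular": [0,0,-59],"jaw": 0.034}
    - {"offset": [-0.085,-0.103,0.005],"angular": [0,0,-67.5],"jaw": 0.034}
    - {"offset": [-0.095,-0.115,0.005],"angular": [0,0,-76],"jaw": 0.034}
    - {"offset": [-0.101,-0.1225,0.005],"angular": [0,0,-84],"jaw": 0.034}

```text
time_s: 15.75
position: [521.7, 99.3, 268.5]
orientation: [0.572, 0.82, -0.001, -0.0]
ft_force: [-0.6, -0.0, -0.4]
opening: 34.0
```

servo_tool:
  series:
    - {"offset": [0,0,0],"angular": [0,0,-5],"jaw": 0.034}
    - {"offset": [0,0,0],"angular": [0,0,-5.5],"jaw": 0.034}
    - {"offset": [0,0,0],"angular": [0,0,-5.5],"jaw": 0.034}

```text
time_s: 16.05
position: [521.4, 99.3, 267.2]
orientation: [0.61, 0.793, -0.002, -0.001]
ft_force: [0.3, -1.0, 0.5]
opening: 34.0
```

```bash
python3 look.py wrist w13;python3 look.py wrist w13
```

```text
16.1 [521.552  99.385 267.521] [ 0.61   0.793 -0.002 -0.001] [-1.024  0.158  0.274] 33.952742876024274
16.15 [521.636  99.392 267.784] [ 0.61   0.793 -0.002 -0.001] [-0.361  0.97  -0.291] 33.70694970140885
```

View pics/w13.png

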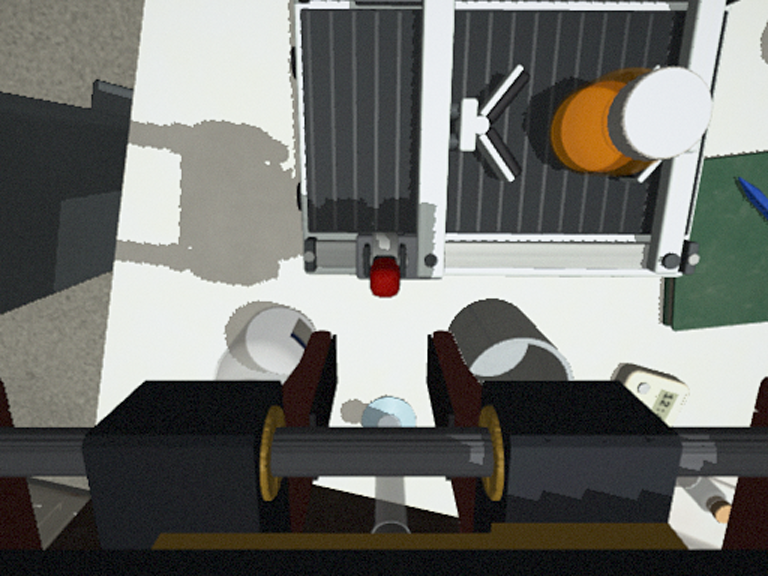

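The lever is at column 384, midway between the pads. I'll descend and pinch it.

servo_tool:
  series:
    - {"offset": [0.001,0.0005,-0.03],"angular": [0,0,0],"jaw": 0.034}
    - {"offset": [0.001,0.0005,-0.06],"angular": [0,0,0],"jaw": 0.034}
    - {"offset": [0.001,0.0005,-0.077],"angular": [0,0,0],"jaw": 0.034}
    - {"offset": [0.001,0.0005,-0.082],"angular": [0,0,0],"jaw": 0.034}
    - {"offset": [0.001,0.0005,-0.082],"angular": [0,0,0],"jaw": 0.025}
    - {"offset": [0.001,0.0005,-0.082],"angular": [0,0,0],"jaw": 0.018}
    - {"offset": [0.001,0.0005,-0.082],"angular": [0,0,0],"jaw": 0.01}
    - {"offset": [0.001,0.0005,-0.082],"angular": [0,0,0],"jaw": 0.01}
    - {"offset": [0.001,0.0005,-0.082],"angular": [0,0,0],"jaw": 0.01}
  force: 25

```text
time_s: 17.05
position: [523.2, 100.0, 187.5]
orientation: [0.61, 0.793, -0.001, 0.0]
ft_force: [-0.9, 0.3, 6.0]
opening: 12.2
```

```bash
python3 look.py wrist w14
python3 - <<'E'
from h import *
import pickle
print(L(status.sense()['position'],[575.2,208.8,.254]))
E
```

```text
17.1 [523.232  99.969 187.499] [ 0.61   0.793 -0.001  0.   ] [-0.751  0.489  5.682] 13.068308027248744
[-77.647 -92.281 187.499]
```

View pics/w14.png

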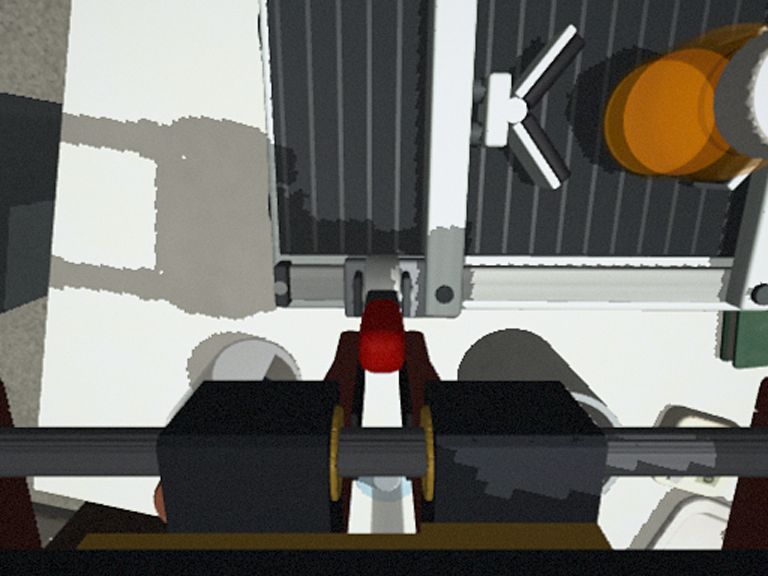

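servo_tool:
  series:
    - {"offset": [0.004,0.001,0],"angular": [0,0,0],"jaw": 0.01}
    - {"offset": [0.009,0.0023,0],"angular": [0,0,0],"jaw": 0.01}
    - {"offset": [0.015,0.0039,0],"angular": [0,0,0],"jaw": 0.01}
    - {"offset": [0.021,0.0054,0],"angular": [0,0,0],"jaw": 0.01}
    - {"offset": [0.026,0.0067,0],"angular": [0,0,0],"jaw": 0.01}
    - {"offset": [0.029,0.0075,0],"angular": [0,0,0],"jaw": 0.01}
    - {"offset": [0.031,0.008,0],"angular": [0,0,0],"jaw": 0.01}
    - {"offset": [0.031,0.008,0],"angular": [0,0,0],"jaw": 0.01}

```text
time_s: 17.9
position: [554.5, 108.1, 187.6]
orientation: [0.61, 0.793, -0.001, 0.0]
ft_force: [-1.6, -0.3, 2.2]
opening: 12.7
```

```bash
python3 look.py wrist w15
python3 - <<'E'
from h import *
print(L(status.sense()['position'],[575.2,208.8,.254]))
E
```

```text
17.95 [554.521 108.061 187.58 ] [ 0.61   0.793 -0.001  0.   ] [-0.605  0.052  2.656] 12.385149182520822
[-45.329 -92.311 187.58 ]
```

View pics/w15.png

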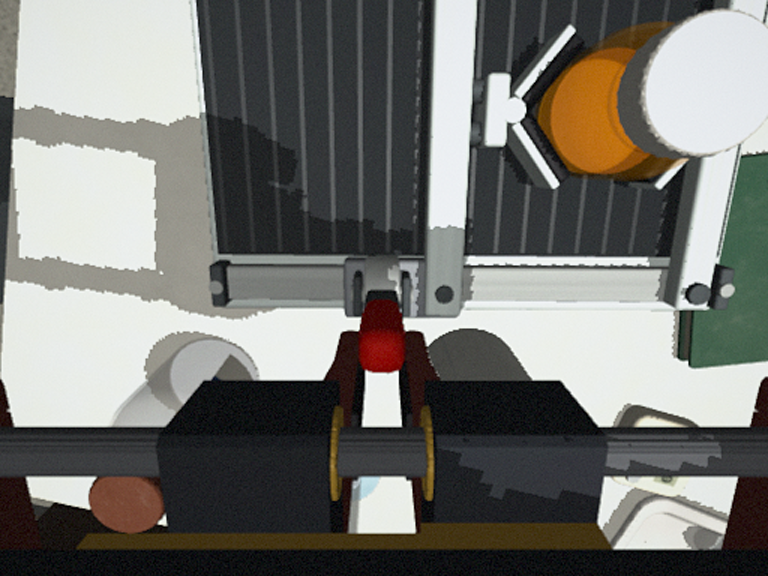

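The jaw knob is still at column 515, so the jaw isn't pushed in yet and is just about to meet the bottle. I'll advance 4 mm.

servo_tool:
  series:
    - {"offset": [0.001,0.0003,0],"angular": [0,0,0],"jaw": 0.01}
    - {"offset": [0.002,0.0005,0],"angular": [0,0,0],"jaw": 0.01}
    - {"offset": [0.003,0.0008,0],"angular": [0,0,0],"jaw": 0.01}
    - {"offset": [0.004,0.001,0],"angular": [0,0,0],"jaw": 0.01}
    - {"offset": [0.004,0.001,0],"angular": [0,0,0],"jaw": 0.01}
    - {"offset": [0.004,0.001,0],"angular": [0,0,0],"jaw": 0.01}

```text
time_s: 18.55
position: [558.3, 109.1, 187.5]
orientation: [0.61, 0.793, -0.001, 0.0]
ft_force: [-5.1, -1.2, 4.6]
opening: 12.5
```

```bash
python3 look.py wrist w16
python3 - <<'E'
from h import *
print(L(status.sense()['position'],[575.2,208.8,.254]))
ims=[cv2.imread(f"pics/{n}_raw.png")[5:140,280:510] for n in("w15","w16")]
cv2.imwrite("pics/w16c.png",cv2.resize(np.vstack([i[:95] for i in ims]),None,fx=3.1,fy=3.1,interpolation=cv2.INTER_CUBIC))
E
```

```text
18.6 [558.331 109.064 187.551] [ 0.61   0.793 -0.001  0.   ] [-4.749 -0.558  4.2  ] 13.079043513607566
[-41.389 -92.298 187.551]
```

View pics/w16c.png

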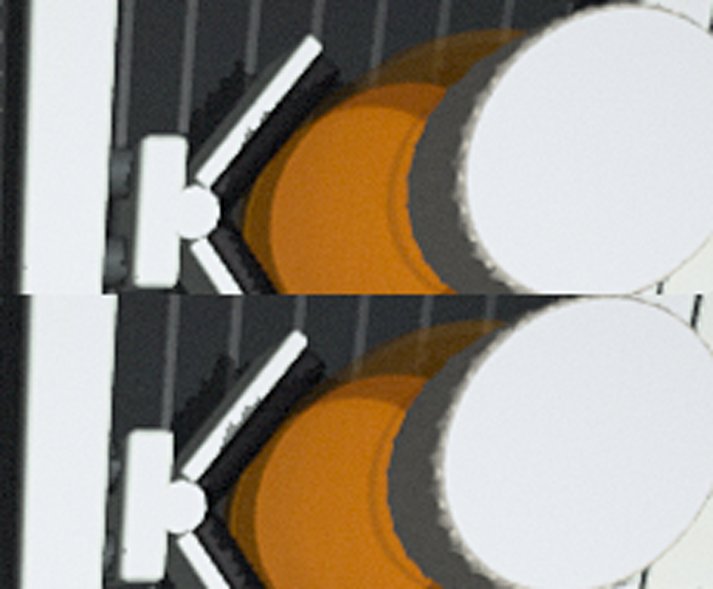

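The knob moved about 15 px in the crop, so the jaw is pushed in about 3.4 mm. The force (−5 N) agrees with 2.5 N of slide plus about 3 N of spring. Holding the bar there with a hair more, I'll swing the lever down.

servo_tool:
  series:
    - {"offset": [-0.0007,0.0046,0.0004],"angular": [0,0,0],"jaw": 0.01}
    - {"offset": [-0.0018,0.0091,0.0006],"angular": [0,0,0],"jaw": 0.01}
    - {"offset": [-0.005,0.0212,-0.0005],"angular": [0,0,0],"jaw": 0.01}
    - {"offset": [-0.008,0.033,-0.0037],"angular": [0,0,0],"jaw": 0.01}
    - {"offset": [-0.0109,0.044,-0.0091],"angular": [0,0,0],"jaw": 0.01}
    - {"offset": [-0.0135,0.0539,-0.0163],"angular": [0,0,0],"jaw": 0.01}
    - {"offset": [-0.0157,0.0625,-0.0252],"angular": [0,0,0],"jaw": 0.01}
    - {"offset": [-0.0175,0.0695,-0.0354],"angular": [0,0,0],"jaw": 0.01}
    - {"offset": [-0.0186,0.0738,-0.0445],"angular": [0,0,0],"jaw": 0.01}
    - {"offset": [-0.0191,0.0758,-0.0504],"angular": [0,0,0],"jaw": 0.01}

```text
time_s: 19.6
position: [539.7, 182.3, 143.6]
orientation: [0.611, 0.792, -0.001, 0.003]
ft_force: [-17.7, -14.4, 36.7]
opening: 13.6
```

```bash
python3 look.py side d17;python3 look.py wrist w17
python3 - <<'E'
from h import *
print(L(status.sense()['position'],[575.2,208.8,.254]))
b=cv2.imread("pics/d17_raw.png");cv2.imwrite("pics/d17z.png",cv2.resize(b[110:260,210:375],None,fx=4,fy=4,interpolation=cv2.INTER_CUBIC))
E
```

```text
19.65 [539.565 182.637 143.026] [ 0.611  0.792 -0.001  0.003] [-13.994 -13.06   29.423] 14.063837251393236
19.7 [539.553 182.594 143.033] [ 0.611  0.792 -0.001  0.003] [-15.163 -12.519  27.698] 14.190365892349616
[-41.088 -16.408 143.033]
```

View pics/d17z.png

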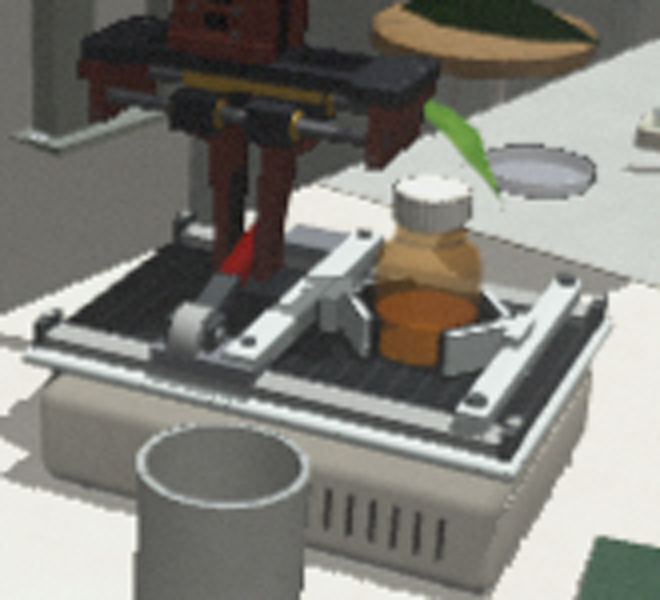

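View pics/w17.png

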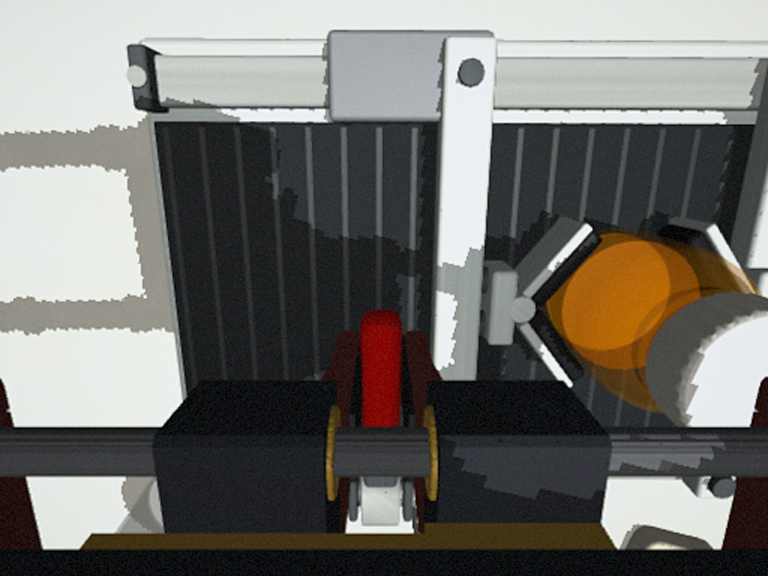

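The lever is down near its stop, with red tip at (381,313) in the wrist view, much as when it was originally locked. The tool feels about 28 N upward, so I'll release, lift and check the lever before pressing it.

servo_tool:
  series:
    - {"offset": [0,0,0],"angular": [0,0,0],"jaw": 0.02}
    - {"offset": [0,0,0],"angular": [0,0,0],"jaw": 0.028}
    - {"offset": [0,0,0.005],"angular": [0,0,0],"jaw": 0.028}
    - {"offset": [0,0,0.03],"angular": [0,0,0],"jaw": 0.028}
    - {"offset": [0,0,0.06],"angular": [0,0,0],"jaw": 0.02}
    - {"offset": [0,0,0.07],"angular": [0,0,0],"jaw": 0.01}
    - {"offset": [0,0,0.07],"angular": [0,0,0],"jaw": 0.004}
    - {"offset": [0,0,0.07],"angular": [0,0,0],"jaw": 0.004}

```text
time_s: 20.5
position: [539.4, 182.7, 211.4]
orientation: [0.61, 0.792, -0.002, 0.003]
ft_force: [0.2, 0.1, -0.8]
opening: 4.7
```

```bash
python3 look.py side d18;python3 look.py wrist w18; python3 look.py scene s18
python3 - <<'E'
from h import *
print(L(status.sense()['position'],[575.2,208.8,.254]))
b=cv2.imread("pics/d18_raw.png");cv2.imwrite("pics/d18z.png",cv2.resize(b[110:260,210:375],None,fx=4,fy=4,interpolation=cv2.INTER_CUBIC))
E
```

```text
20.55 [539.125 182.564 210.837] [ 0.61   0.792 -0.002  0.002] [ 0.584  0.762 -1.001] 4.196165637513049
20.6 [539.034 182.484 210.755] [ 0.61   0.792 -0.002  0.002] [-0.011 -0.785 -0.309] 3.965600185546607
20.65 [539.031 182.497 210.951] [ 0.61   0.792 -0.002  0.002] [-0.519 -0.538 -0.126] 3.8971782664549335
[-41.618 -16.371 210.951]
```

View pics/d18z.png

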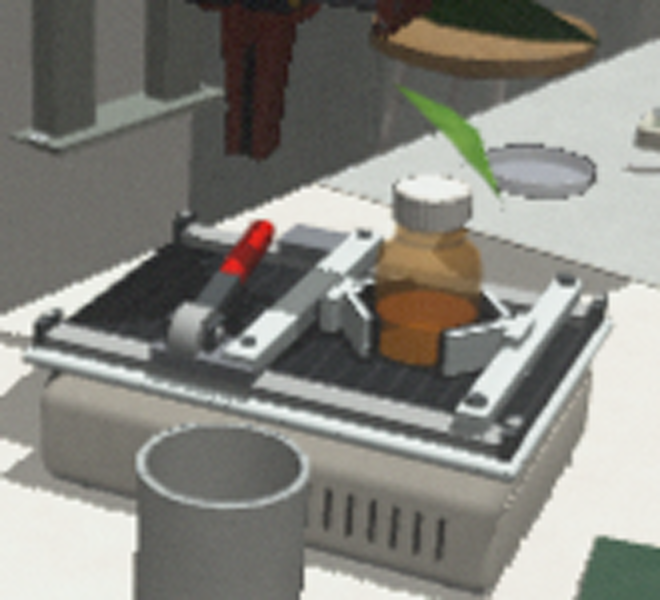

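View pics/w18.png

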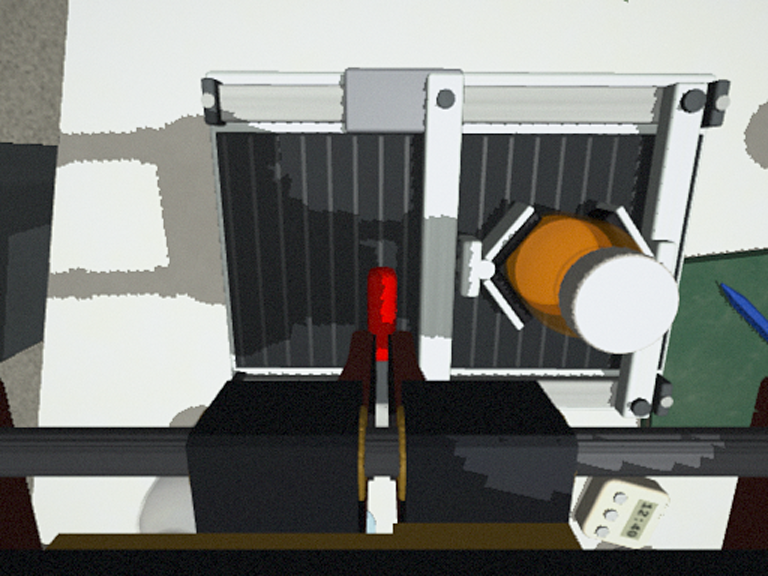

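```bash
cat > red.py <<'E'
from h import *
import sys
S,D=cam("scene"),cam("side");sh=[575.2,208.8,.254]
def red(im,box):
    h=cv2.cvtColor(im,cv2.COLOR_BGR2HSV);m=((h[...,0]<6)|(h[...,0]>174))&(h[...,1]>190)&(h[...,2]>90)
    x0,y0,x1,y1=box;q=np.zeros(m.shape,np.uint8);q[y0:y1,x0:x1]=m[y0:y1,x0:x1]
    n,l,st,ce=cv2.connectedComponentsWithStats(q);i=1+np.argmax(st[1:,4]);ys,xs=np.nonzero(l==i)
    return ce[i],st[i],xs,ys
def run(a,b):
    r1=red(cv2.imread(a),(160,120,260,200));r2=red(cv2.imread(b),(240,130,310,215))
    p,e=tri([(r1[0],S),(r2[0],D)]);print(r1[0],r1[1],r2[0],r2[1],p,L(p,sh),e)
    for (c,st,xs,ys) in(r1,r2):
        vx=cv2.fitLine(np.c_[xs,ys].astype(np.float32),cv2.DIST_L2,0,.01,.01).ravel();print(" dir",np.degrees(np.arctan2(vx[1],vx[0])))
run("pics/scene0.png","pics/side0.png")
run(f"pics/{sys.argv[1]}_raw.png",f"pics/{sys.argv[2]}_raw.png")
E
python3 red.py s18 d18; python3 -c "
import cv2
b=cv2.imread('pics/s18_raw.png');cv2.imwrite('pics/s18z.png',cv2.resize(b[90:230,140:300],None,fx=4.2,fy=4.2,interpolation=cv2.INTER_CUBIC))"
```

```text
[210.51 161.29] [201 154  20  15 100] [279.634 173.183] [274 167  12  13  71] [557.426 184.397 135.703] [-23.335 -19.154 135.703] [np.float64(0.2845663635622752), np.float64(0.2845663635622915)]
 dir 38.351997
 dir -52.836563
[204.541 166.01 ] [195 159  20  15  98] [271.9  171.32] [266 166  12  12  50] [539.393 180.453 135.978] [-41.781 -18.44  135.978] [np.float64(0.3160568903588761), np.float64(0.3160568903587649)]
 dir 38.21462
 dir -48.88008
```

View pics/s18z.png

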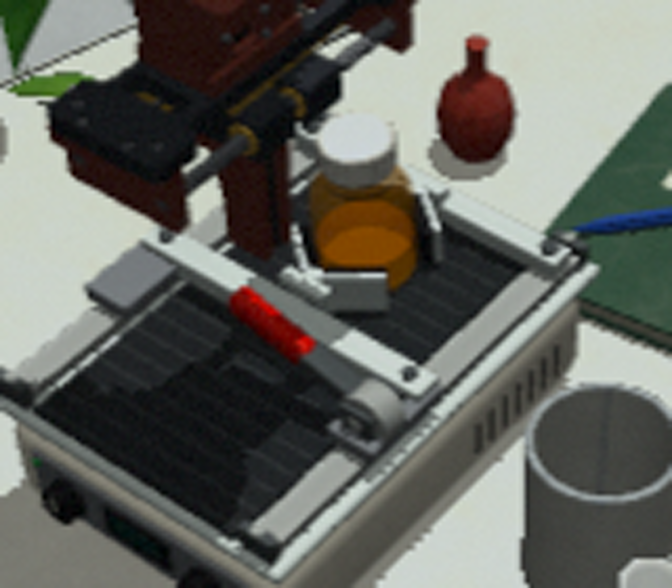

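The red grip triangulates to z 136.0 and y −18.4, against 135.7 and −19.2 when originally locked, so it's down. A gentle press with closed fingertips will confirm it's on the stop.

servo_tool:
  series:
    - {"offset": [0,0,-0.02],"angular": [0,0,0],"jaw": 0.002}
    - {"offset": [0,0,-0.038],"angular": [0,0,0],"jaw": 0.002}
    - {"offset": [0,0,-0.044],"angular": [0,0,0],"jaw": 0.002}
    - {"offset": [0,0,-0.048],"angular": [0,0,0],"jaw": 0.002}
    - {"offset": [0,0,-0.051],"angular": [0,0,0],"jaw": 0.002}
    - {"offset": [0,0,-0.053],"angular": [0,0,0],"jaw": 0.002}
    - {"offset": [0,0,-0.053],"angular": [0,0,0],"jaw": 0.002}

```text
time_s: 21.35
position: [538.4, 182.6, 163.9]
orientation: [0.61, 0.792, -0.001, 0.003]
ft_force: [-12.6, -3.2, 24.3]
opening: 2.0
```

Run:
```python
from h import *
import pickle
k=pickle.load(open("pics/w18.pkl","rb"));sh=[575.2,208.8,.254]
f=lambda u,v,z:L(onz((u/1.5,v/1.5),z,k),sh)
print(f(445,98,112),f(484,270,116),f(692,100,110),f(639,407,110),f(617,301,182))
k=pickle.load(open("pics/w15.pkl","rb"))
print(f(444,294,112),f(515,110,116),f(698,293,110))
```

```text
[-10.939  84.543 112.   ] [ 12.053   0.812 116.   ] [108.893  84.101 110.   ] [108.238 -81.886 110.   ] [ 48.378   4.281 182.   ]
[-14.775 -82.25  112.   ] [ 11.84    0.988 116.   ] [109.355 -81.76  110.   ]
```

Under a 24 N press the tips rest at z ≈ 142, which is where the lever top should be on its stop. The jaw is pushed in about 3.6 mm (26.6 → 23.0 mm knob-to-bar). I'll retreat and do the final checks.

servo_tool:
  series:
    - {"offset": [0,0,0.01],"angular": [0,0,0],"jaw": 0.002}
    - {"offset": [0,0,0.04],"angular": [0,0,0],"jaw": 0.002}
    - {"offset": [0,0,0.08],"angular": [0,0,0],"jaw": 0.01}
    - {"offset": [0,0,0.12],"angular": [0,0,0],"jaw": 0.02}
    - {"offset": [0.01,-0.01,0.15],"angular": [0,0,0],"jaw": 0.02}
    - {"offset": [0.03,-0.025,0.17],"angular": [0,0,0],"jaw": 0.02}
    - {"offset": [0.05,-0.035,0.18],"angular": [0,0,0],"jaw": 0.02}
    - {"offset": [0.06,-0.04,0.18],"angular": [0,0,0],"jaw": 0.02}
    - {"offset": [0.06,-0.04,0.18],"angular": [0,0,0],"jaw": 0.02}
    - {"offset": [0.06,-0.04,0.18],"angular": [0,0,0],"jaw": 0.02}

```text
time_s: 22.35
position: [598.1, 142.9, 342.3]
orientation: [0.61, 0.792, -0.002, 0.002]
ft_force: [0.4, 0.8, -0.8]
opening: 20.2
```

```bash
python3 look.py side d20;python3 look.py scene s20; python3 look.py wrist w20; python3 red.py s20 d20 | tail -3
python3 - <<'E'
from h import *
b=cv2.imread("pics/d20_raw.png");cv2.imwrite("pics/d20z.png",cv2.resize(b[110:260,210:375],None,fx=4,fy=4,interpolation=cv2.INTER_CUBIC))
E
```

```text
22.4 [597.805 143.08  342.629] [ 0.61   0.792 -0.002  0.002] [-0.388 -0.675 -0.722] 19.575732219617624
22.45 [597.699 143.16  343.028] [ 0.61   0.792 -0.001  0.002] [-0.042  0.011 -0.483] 20.290304678222228
22.5 [597.699 143.18  343.373] [ 0.61   0.792 -0.001  0.002] [-0.571  0.224  0.459] 19.95556522094609
[203.854 165.781] [195 159  19  15  96] [272.8  169.75] [267 166  11  11  40] [538.885 182.382 137.661] [-41.788 -16.446 137.661] [np.float64(1.886300648235591), np.float64(1.8863006482356808)]
 dir 37.339268
 dir -49.01347
```

View pics/d20z.png

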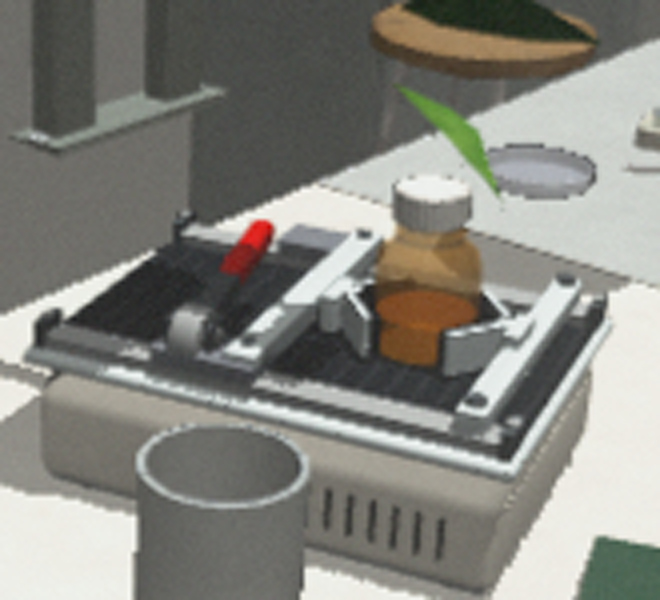

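View pics/w20.png

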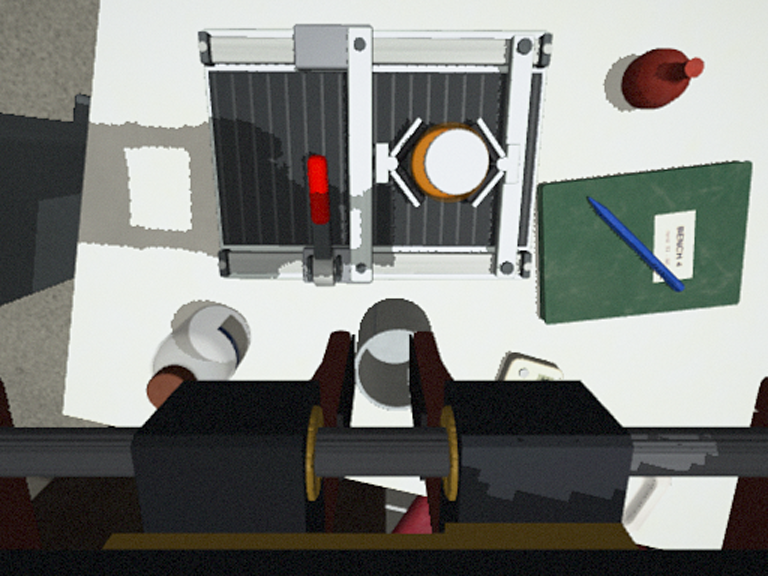

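View pics/s20.png

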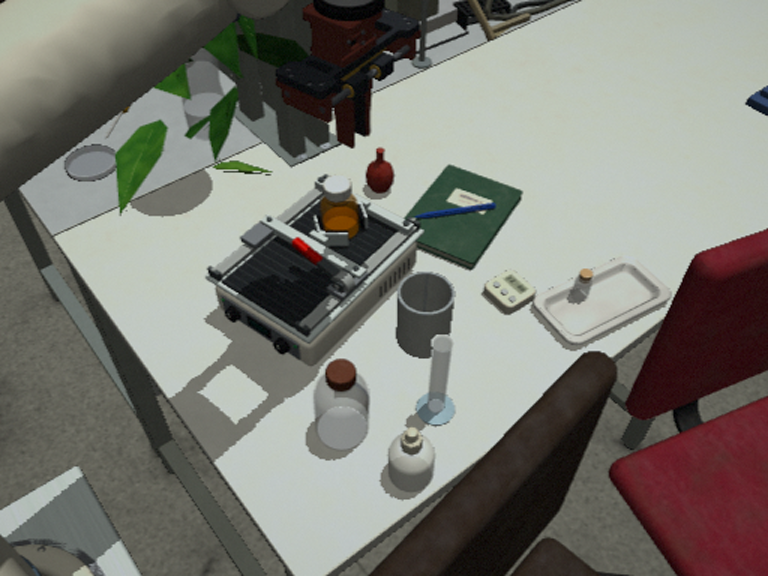

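Run:
```python
from h import *
import pickle
D=cam("side");S=cam("scene");sh=[575.2,208.8,.254]
for c in(8,26.3):
  for a in(16,19,22):
    A=np.radians(a);P=[W((-15-c,-83+r*np.cos(A),113+r*np.sin(A)),sh) for r in(46,92)]
    o=[]
    for K in(D,S):
        q=proj(P,K);d=q[1]-q[0];o+=[np.degrees(np.arctan2(d[1],d[0])).round(1),q[1].round(1)]
    print(c,a,o)
k=pickle.load(open("pics/w20.pkl","rb"))
f=lambda u,v,z:L(onz((u/1.5,v/1.5),z,k),sh)
print("cap",f(457,160,182),"fixknob",f(504,163,116),"sknob",f(389,163,116),"barholes",f(360,44,112),f(361,268,112))
import cv2
for n in("side0","d12_raw","d18_raw","d20_raw"):
    im=cv2.imread(f"pics/{n}.png");h=cv2.cvtColor(im,cv2.COLOR_BGR2HSV)
    m=((h[...,0]<6)|(h[...,0]>174))&(h[...,1]>150)&(h[...,2]>70);m[:,:240]=0;m[:,310:]=0;m[:130]=0;m[215:]=0
    y,x=np.nonzero(m);print(n,x.min(),x.max(),y.min(),y.max(),len(x),np.degrees(np.arctan2(*np.linalg.svd(np.c_[x,y]-[x.mean(),y.mean()],full_matrices=False)[2][0][::-1])))
```

```text
8 16 [np.float64(-56.1), array([284.2, 168.4]), np.float64(-141.1), array([201.7, 155.3])]
8 19 [np.float64(-58.0), array([284. , 166.6]), np.float64(-139.5), array([202., 154.])]
8 22 [np.float64(-59.8), array([283.8, 164.9]), np.float64(-137.9), array([202.5, 152.8])]
26.3 16 [np.float64(-55.2), array([276.5, 166.8]), np.float64(-140.9), array([196. , 160.1])]
26.3 19 [np.float64(-57.2), array([276.3, 165.1]), np.float64(-139.3), array([196.3, 158.8])]
26.3 22 [np.float64(-59.1), array([276.1, 163.4]), np.float64(-137.8), array([196.8, 157.6])]
cap [ 52.732   3.277 182.   ] fixknob [ 99.158   1.316 116.   ] sknob [ 11.185   1.037 116.   ] barholes [-10.429  84.29  112.   ] [-11.117 -82.293 112.   ]
side0 273 285 167 180 92 128.5514608002633
d12_raw 241 248 146 170 152 93.58257801968281
d18_raw 265 277 165 178 88 129.17141231444702
d20_raw 266 277 165 178 87 128.60980580928864
```

```bash
python3 -c "
from bench import robot,status
print(status.sense()['time_s']);print(robot.hand_in())"
```

```text
22.5
the job is handed in; nothing more can be done
None
```

The amber bottle is clamped and locked in the shaker, and I handed the job in at 22.5 s. I flipped the lever up, drew the bar back, stood the bottle between the jaws, slid the bar up against it and swung the lever down. The gripper was clear of everything at hand-in.

**Last checks:**
- **Lever:** its image extent and direction match the originally locked view. A 24 N press from above met it at the height expected on its stop.
- **Jaw:** it is pushed in roughly 3.5–4.5 mm, and the bar sits at about 0.026 m. One cruder estimate gave about 5 mm; every estimate is short of the 8 mm stop.
- **Bottle:** it stands upright between both jaws.
- **Other vessels:** they have not visibly moved.

**Checks that disagreed or were high:**
- One triangulation of the lever grip after the press came out about 2 mm higher than before, with a poor ray fit (1.9 mm). The direct comparison of the red outline did not confirm it.
- The wrist camera put the bottle's cap about 2 mm off the jaws' middle line, which is within calibration error.
- The wrist force briefly reached about 43 N when the lever met its stop.

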